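# Clear, unfold and pack the crate by the lantern shelf

## Robot

A 7-joint arm with a two-finger parallel gripper is mounted at the origin on the work surface. World frame = base frame: x ahead of the robot, y to its left, z up, the work surface at z = 0. Lengths are in mm, angles in rad, forces in N, time in s.
With the tool pointing down it reaches from about 400 to 875 mm from the base axis. Payload 4.4 kg.
Tool frame: the origin (TCP) lies on the centre line of the jaws, within the pads' length; the fingertips stand 14 mm ahead of it and the grasp point (between the pads) lies 5 mm behind it (tips_ahead is the distance from the TCP to the fingertips, in mm); z points along the fingers, y is the line along which they close (so a half turn about z gives the same grasp; the last joint's range is limited). The gripper opens to 85 mm and grips with 20 to 120 N. Pads are 22 mm wide; open, the fingers measure 114 mm over their backs; the gripper's body (76 mm by 85 mm) begins 54 mm behind the grasp point. The pads swing forward as they close: fully open they stand 13 mm farther back than shut.
Start: joints at [-1.215, 0.628, 0.038, 1.517, -0.027, 0.996, -0.02], TCP at [266.09, 593.055, 206.813] pointing down, gripper open.
Joint ranges: [-3.06, 3.06], [-0.37, 2.12], [-1.25, 1.32], [0.18, 2.47], [-1.1, 4.24], [0.23, 1.98], [-2.94, 2.94]. Speed limits (rad/s): [2.57, 2.57, 3.14, 3.14, 3.14, 3.14, 3.14].

## Interface

Orientations are given as [roll, pitch, yaw] about the fixed x, y, z axes, in that order (R = Rz(yaw) Ry(pitch) Rx(roll)).
In Python, from cell import * gives the robot as it stands.
- The arm moves only by the tool move_arm, never from a script. Its argument "rows" is text: rows parted by semicolons, each of 7 numbers parted by spaces: the shift along the tool's x, y, z scaled (see below), then the turn, a rotation vector about the tool's x, y, z scaled (see below), then the closure, from -1 (fully open) to 1 (shut). A call has 1 to 12 rows; each row is the pose to reach, as a shift and turn from the pose commanded when the call began, along the tool's axes at that moment; what a row does not reach only later rows make up. The controller multiplies each number of a shift by 0.3 m and each number of a turn by pi/2 rad. A row lasts 1/12 s, in which the tool goes at most 41.7 mm and 7.16 degrees, less where a joint would pass 70% of its speed; a pose out of reach is approached as far as the arm can. A call with a number of a shift or a turn outside -1 to 1 is refused whole. A call with a gripper value outside its range is refused whole. The fingers move at their own pace and stop on an object; the grip force is fixed at half the most. Time passes only in rows, so rows that repeat a pose let the fingers close. It gives the time, the measured TCP pose, the force, the opening and the grip force at its end, in the units of the state.
- read_state(): the state, without advancing time (a new reading comes with each control period).
- get_image(name): name is "side" or "top" or "wrist"; returns a dict with "img" (384x512x3 uint8, red, green, blue), "vfov" (degrees; the focal length in pixels is half the picture's height over the tangent of half this angle, whatever the lens; pixels are square), "cx", "cy" (the principal point, pixels), "k1" (the pictures are not rectified: a ray, as slopes to the right and down, at radius r is drawn at 1 + k1 r^2 times it, then the intrinsics apply), "extrinsics" (4x4, takes a point from camera to world coordinates); the wrist camera has in their place "T_tool_cam" (4x4, takes a point from camera to tool coordinates, whose origin is the TCP and whose axes are the flange's). Camera axes: x right, y up, looking along -z (the intrinsics and any distortion apply to the point x, -y, -z); pixel columns grow to the right and rows downward; lengths in mm; the calibration is good to about 2 mm. A picture is of the moment at which its call begins: read the wrist's pose just before it. There is no depth.
- finish_job(): hands the job in; it is judged then, once.
The state is a dict: "clock": time; "qpos": joint angles; "qd": joint speeds; "tau": joint torques, N m; "eef_pos": TCP position; "tool_rot": TCP orientation; "force": force on the tool from outside, world axes, zero at the start; "torque": the same for the moment, N m; "width": finger opening in mm; "gripper_force": force on a finger pad.
Only numpy, scipy, OpenCV 4.12 (cv2) and the standard library are available. Lean on these libraries where they do the work, as an engineer would, in place of code of your own. Each camera call takes 0.05 s, during which the arm holds its last target. There are 200 camera calls.

## Task

First clear the lantern (standing upright, never tipped over) and the torch off the opened-out folding crate and onto the plank of the lantern shelf. Then raise the crate's left, right and front sides fully upright, and only then pack all the goods that are on the plywood board (tier box, jar, tin and canister, as many as are there) upright on the crate's floor, side by side; leave the sides up and all the other things where they are.

Things in the scene. Friction and masses are not known exactly. Their poses are not given: they have to be found in the camera images.
- crate: blue folding crate, fixed; origin on the table under its centre, x towards the back wall (away from the robot at yaw 0), y left, z up. Floor 150 (x) by 200 (y) mm, top 34 mm up. The back wall (x = +81 mm) is fixed upright, top 120 mm up; left, right and front sides are hinged at y = +106, y = -106 and x = -81 mm, 30 mm up
- side_left (a joint): angle (rad) of the crate's left (+y) side: 0 = flat outward, level with the floor, 1.571 = upright at its stop; stiff hinge, stays at any angle. Panel 150 mm wide, 8 mm thick, 90 mm from hinge to outer edge, which is a white round bar of 14 mm diameter with a hand hole (86 mm wide, 42 mm across) just inward: pinch the bar's middle, one finger through the hole
- side_right (a joint): angle (rad) of the crate's right (-y) side: 0 = flat outward, level with the floor, 1.571 = upright at its stop; stiff hinge, stays at any angle. Panel 150 mm wide, 8 mm thick, 90 mm from hinge to outer edge, which is a white round bar of 14 mm diameter with a hand hole (86 mm wide, 42 mm across) just inward: pinch the bar's middle, one finger through the hole
- side_front (a joint): angle (rad) of the crate's front (-x) side: 0 = flat outward, level with the floor, 1.571 = upright at its stop; stiff hinge, stays at any angle. Panel 190 mm wide, 8 mm thick, 90 mm from hinge to outer edge, which is a white round bar of 14 mm diameter with a hand hole (86 mm wide, 42 mm across) just inward: pinch the bar's middle, one finger through the hole
- side_left_grip (a point): middle of the 14 mm bar at the outer edge of side_left, 83 mm from its hinge; x points from the hinge to the bar, y along the bar
- side_left_hinge (a point): middle of the hinge line of side_left, 30 mm above the table; y lies along the hinge; x and z turn with the side
- side_right_grip (a point): middle of the 14 mm bar at the outer edge of side_right, 83 mm from its hinge; x points from the hinge to the bar, y along the bar
- side_right_hinge (a point): middle of the hinge line of side_right, 30 mm above the table; y lies along the hinge; x and z turn with the side
- side_front_grip (a point): middle of the 14 mm bar at the outer edge of side_front, 83 mm from its hinge; x points from the hinge to the bar, y along the bar
- side_front_hinge (a point): middle of the hinge line of side_front, 30 mm above the table; y lies along the hinge; x and z turn with the side
- shelf: lantern shelf, fixed: a wooden plank 400 (x) by 150 (y) by 20 mm on two stacks of two half bricks; origin on the table under the plank's centre; the plank's top is 150 mm above it. It stands on the robot's left or right. A small steel cup stands on it 170 mm from the centre towards -x; the rest is free
- lantern: green plastic lantern, round: foot 64 mm diameter up to 28 mm, then 54 mm diameter with a clear globe (40 to 98 mm up) and a green cap to 124 mm, thin wire loop above to 139 mm; origin at the centre of its underside, z up. At the start it stands on one of the crate's flat sides
- torch: black plastic torch of square section lying along its x axis, 150 mm long, handle 30 mm wide, head and tail 36 mm wide and high; origin at the centre of its underside (lower faces of head and tail). At the start it lies on the crate's other flat side
- mat: plywood board 240 (x) by 200 (y) by 6 mm, fixed, across the table from the shelf; the goods stand on it at the start; origin at the centre of its underside
- tier_box: three-tier stacking plastic box, red and yellow, white lid, clipped into one piece, 56 by 56 mm and 84 mm high; its weight low down; origin at the centre of its underside, x and y along its sides
- jar: amber glass jar with red lid, 56 mm diameter (lid the same), 84 mm high; origin at the centre of its underside, z up
- tin: steel tin with dark lid, 56 mm diameter, 84 mm high; origin at the centre of its underside, z up
- canister: orange plastic canister with white lid, 56 mm diameter, 84 mm high; origin at the centre of its underside, z up
- spoon: bystander: steel spoon, 170 mm long, lying near the robot; leave alone
- soap_box: bystander: green soap box 90 by 60 by 30 mm, near the robot; leave alone
- mug: bystander: blue mug, 80 mm wide and high, beyond the crate; leave alone
- bowl: bystander: aluminium bowl, 100 mm wide, 45 mm high, beyond the crate; leave alone
- oil_bottle: bystander: green glass bottle, 60 mm diameter, 120 mm high, beyond the crate; leave alone
- cup: bystander: steel cup, 48 mm diameter, 60 mm high, on the shelf; leave alone; origin at the centre of its underside

How it is judged (in metres and radians):
On the way, in this order (a step that is already met when the one before it is completed fails the run):
1. lantern and torch rest on the shelf's plank, the lantern upright, while the crate's sides are still down (below 0.5 rad) (x of lantern in the frame of shelf between -0.19 and 0.19 m and y of lantern in the frame of shelf between -0.07 and 0.07 m and z of lantern in the frame of shelf between 0.145 and 0.158 m and linear speed of each of lantern, torch below 0.03 m/s and angle between lantern's own z axis and vertical below 0.12 rad and x of torch in the frame of shelf between -0.19 and 0.19 m and y of torch in the frame of shelf between -0.07 and 0.07 m and z of torch in the frame of shelf between 0.14 and 0.19 m and contact force between torch and shelf above 0.1 N and value of joint each of side_left, side_right, side_front below 0.5 rad), for 0.2 s.
2. left, right and front sides all raised upright (at least 1.42 rad) before any of the goods is in the crate (value of joint each of side_left, side_right, side_front above 1.42 rad and horizontal distance between each of tier_box, jar, tin, canister and crate above 0.14 m), for 0.2 s.
3. all goods that are present stand upright on the crate's floor (x of tier_box in the frame of crate between -0.077 and 0.077 m and y of tier_box in the frame of crate between -0.1 and 0.1 m and z of tier_box in the frame of crate between 0.028 and 0.044 m and angle between each of tier_box, jar, tin, canister's own z axis and vertical below 0.15 rad and linear speed of each of tier_box, jar, tin, canister below 0.03 m/s and x of jar in the frame of crate between -0.077 and 0.077 m and y of jar in the frame of crate between -0.1 and 0.1 m and z of jar in the frame of crate between 0.028 and 0.044 m and x of tin in the frame of crate between -0.077 and 0.077 m and y of tin in the frame of crate between -0.1 and 0.1 m and z of tin in the frame of crate between 0.028 and 0.044 m and x of canister in the frame of crate between -0.077 and 0.077 m and y of canister in the frame of crate between -0.1 and 0.1 m and z of canister in the frame of crate between 0.028 and 0.044 m), for 0.2 s.
At the end, for the whole second after the job is handed in: Lantern upright (within 0.12 rad) and torch both at rest on the shelf's plank; left, right and front sides at 1.42 rad or more; each of the goods present standing on the crate's floor (underside within 10 mm of the floor's top), inside the walls, tilted less than 0.15 rad and at rest (all of step 3 and x of lantern in the frame of shelf between -0.19 and 0.19 m and y of lantern in the frame of shelf between -0.07 and 0.07 m and z of lantern in the frame of shelf between 0.145 and 0.158 m and linear speed of each of lantern, torch below 0.03 m/s and angle between lantern's own z axis and vertical below 0.12 rad and x of torch in the frame of shelf between -0.19 and 0.19 m and y of torch in the frame of shelf between -0.07 and 0.07 m and z of torch in the frame of shelf between 0.14 and 0.19 m and contact force between torch and shelf above 0.1 N and value of joint each of side_left, side_right, side_front above 1.42 rad); the robot touches nothing.
It fails at once if the lantern is tipped over (more than 0.7 rad) (angle between lantern's own z axis and vertical above 0.7 rad).
It fails at once if a bystander is moved more than 40 mm (distance of any of spoon, soap_box, mug, bowl, oil_bottle, cup from where it was at the start of the episode above 0.04 m).
Of tier_box, jar, tin, canister only 2 to 4 are there at a start; the rules pass over those that are not, and their reading is None.
At some moment in a run one of tier_box, jar, tin, canister may be knocked a few centimetres aside while the robot is not near it.
It also fails if it takes over 210 s, if anything falls off the work surface, if the arm or the gripper's body presses on something with over 40 N, if the wrist force passes 120 N, or if a joint passes its speed limit or range.

## Working session

There is one attempt and no reset: what is moved stays moved. The work goes in short steps, Python scripts to look and compute and a tool call to move; the robot and the scene stay as the last step left them, time stands still between calls to the robot, and variables do not carry over. Pictures are saved under pics/ and viewed, at most 15 in all, crops included, and the job is handed in when it is done.

Besides the shell and the picture viewer there is one more tool, called after ">>>" as name(argument=value, ...) on one line, values as JSON. move_arm: Moves the arm, as the interface text tells. Its arguments: {"type":"object","properties":{"rows":{"type":"string"}},"required":["rows"]}

```bash
mkdir -p pics; ls; cat > h.py <<'E'
from cell import *
import numpy as np, cv2
from scipy.spatial.transform import Rotation as R
def grab(n,save=None):
    s=read_state(); d=get_image(n)
    if n=="wrist":
        T=np.eye(4); T[:3,:3]=R.from_euler('xyz',s['tool_rot']).as_matrix(); T[:3,3]=s['eef_pos']
        d['E']=T@np.array(d['T_tool_cam'])
    else: d['E']=np.array(d['extrinsics'])
    if save: cv2.imwrite(f'pics/{save}.png',cv2.cvtColor(d['img'],cv2.COLOR_RGB2BGR))
    return d
def K(d):
    f=192/np.tan(np.radians(d['vfov'])/2); return f
def ray(d,u,v):
    f=K(d); x=(u-d['cx'])/f; y=(v-d['cy'])/f; rd=np.hypot(x,y); r=rd
    for _ in range(20): r=rd/(1+d['k1']*r*r)
    s=r/rd if rd>0 else 1
    return d['E'][:3,3], d['E'][:3,:3]@np.array([x*s,-y*s,-1])
def onz(d,u,v,z):
    o,r=ray(d,u,v); return o+r*(z-o[2])/r[2]
def proj(d,p):
    q=np.linalg.inv(d['E'])@np.append(p,1); x,y=q[0]/-q[2],-q[1]/-q[2]; k=1+d['k1']*(x*x+y*y)
    return np.array([d['cx']+K(d)*x*k,d['cy']+K(d)*y*k])
E
python3 - <<'E'
from h import *
s=read_state();print(s)
for n in['top','side','wrist']:
    d=grab(n,n+'0');print(n,d['vfov'],d['cx'],d['cy'],d['k1'],d['E'].round(3).tolist())
a=[cv2.imread(f'pics/{n}0.png') for n in('top','side')]
E
```

```text
pics
{'clock': 0.0, 'qpos': array([-1.21479774,  0.62930526,  0.03841887,  1.51837459, -0.02700224,
        0.99633998, -0.02003394]), 'qd': array([ 0.0005268 ,  0.00046647,  0.00121071,  0.00016116, -0.00010602,
       -0.00061767, -0.00172278]), 'tau': array([-4.77065405e-04, -5.63411021e+01,  1.22614469e+00, -1.93448210e+01,
        1.09723915e-02,  1.06607610e-02, -2.54661597e-05]), 'eef_pos': array([265.79133577, 592.42137673, 205.913116  ]), 'tool_rot': array([-3.13968265e+00,  8.16030665e-06,  2.71977745e+00]), 'force': array([-0.31620289, -0.4344762 ,  0.78180289]), 'torque': array([-0.03641769, -0.03364147, -0.02576424]), 'gripper_force': 0.0, 'width': 85.58814194580303}
top 48.806968126992686 259.29654008438166 195.6894572448137 -0.013640990683605997 [[0.023, 0.993, -0.118, 403.366], [-1.0, 0.021, -0.024, -20.011], [-0.021, 0.118, 0.993, 1581.199], [0.0, 0.0, 0.0, 1.0]]
side 48.822903466892576 257.999515028362 192.5302781572215 -0.13928860772451274 [[0.759, 0.43, -0.489, -94.749], [-0.651, 0.481, -0.588, -804.814], [-0.018, 0.764, 0.645, 970.048], [0.0, 0.0, 0.0, 1.0]]
wrist 70.81136122190625 254.68064243647532 188.61719351099126 -0.043564642951765334 [[0.411, -0.876, -0.255, 200.746], [0.912, 0.394, 0.116, 621.992], [-0.001, -0.28, 0.96, 373.242], [0.0, 0.0, 0.0, 1.0]]
```

View pics/top0.png

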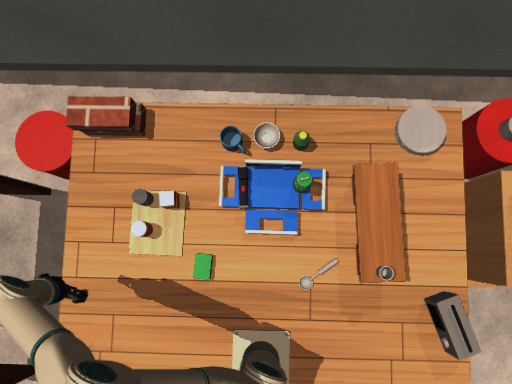

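View pics/side0.png

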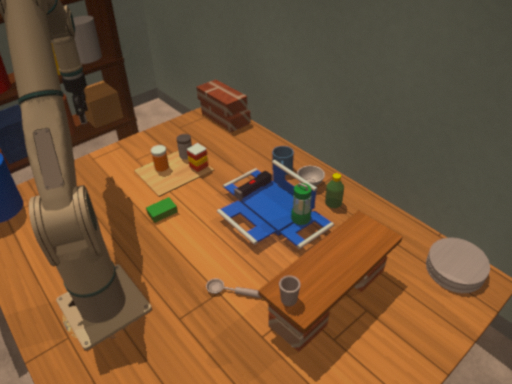

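The top view shows the crate around (274,188), the lantern at (303,181), the torch at (243,186), the shelf at (380,222) and three goods on the board (tin, tier box, canister). I'll zoom in to get exact pixels.

```bash
python3 - <<'E'
import cv2
a=cv2.imread('pics/top0.png')
cv2.imwrite('pics/c1.png',cv2.resize(a[145:245,205:345],None,fx=5.6,fy=5.6,interpolation=cv2.INTER_CUBIC))
from h import *
d=grab('top')
hsv=cv2.cvtColor(d['img'],cv2.COLOR_RGB2HSV)
def comps(lo,hi,z,box,mn=12):
    m=cv2.inRange(hsv,lo,hi); k=np.zeros_like(m); x0,y0,x1,y1=box; k[y0:y1,x0:x1]=m[y0:y1,x0:x1]
    n,l,s,c=cv2.connectedComponentsWithStats(k)
    for i in range(1,n):
        if s[i,4]>=mn: 
            r=cv2.minAreaRect(np.argwhere(l==i)[:,::-1].astype(np.float32))
            print(s[i].tolist(),c[i].round(1),onz(d,*c[i],z)[:2].round(1),'rect',np.round(r[0],1),np.round(r[1],1),round(r[2],1), onz(d,*r[0],z)[:2].round(1))
print('white bars z30');comps((0,0,170),(180,60,255),30,(210,150,340,245))
print('white lids z90');comps((0,0,170),(180,60,255),90,(125,180,190,260))
print('dark z90');comps((0,0,0),(180,120,85),90,(125,180,165,215))
print('green lantern z124');comps((50,100,30),(80,255,255),124,(285,165,330,200))
print('torch');comps((0,0,0),(180,255,60),64,(230,160,252,215))
print('soap');comps((50,100,30),(80,255,255),30,(185,245,225,290))
E
```

```text
white bars z30
[245, 159, 57, 5, 182] [273.3 161.2] [717.7 -31.6] rect [273.  161.1] [56.1  3.2] 1.7 [717.9 -30.7]
[219, 166, 5, 40, 107] [220.8 186.1] [620.  161.2] rect [220.8 185.5] [ 2.7 39.1] 2.6 [622.4 161.1]
[322, 169, 4, 40, 118] [323.4 188.4] [ 619.  -218.3] rect [323.5 188.5] [39.  3.] 90.0 [ 618.8 -218.8]
[245, 230, 52, 4, 158] [270.3 231.6] [456.1 -26. ] rect [270.5 231.5] [ 3. 51.] 90.0 [456.3 -26.6]
white lids z90
[159, 191, 15, 15, 221] [165.9 197.9] [565.4 348.9] rect [166. 198.] [14. 14.] 90.0 [564.9 348.5]
[131, 220, 15, 17, 197] [137.9 228. ] [455.9 443.5] rect [138. 228.] [16. 14.] 90.0 [456.  443.1]
dark z90
[140, 191, 14, 15, 102] [148.  199.4] [558.4 412.7] rect [147.6 199.6] [10.1 14.3] 24.8 [557.7 414.3]
green lantern z124
[293, 172, 19, 21, 231] [302.4 181.4] [ 629.  -133.4] rect [302.1 181.8] [16.1 21. ] 26.6 [ 627.8 -132.5]
torch
[246, 164, 6, 3, 12] [248.8 164.6] [696.6  57.7] rect [248.5 165. ] [2. 5.] 90.0 [695.   58.6]
[238, 167, 11, 38, 307] [243.1 184.7] [622.2  76.3] rect [243.  185.5] [37. 10.] 90.0 [619.2  76.5]
soap
[194, 254, 18, 25, 398] [202.4 266. ] [325.7 218.1] rect [202.4 266. ] [16.3 24.5] 5.7 [325.6 218.2]
```

View pics/c1.png

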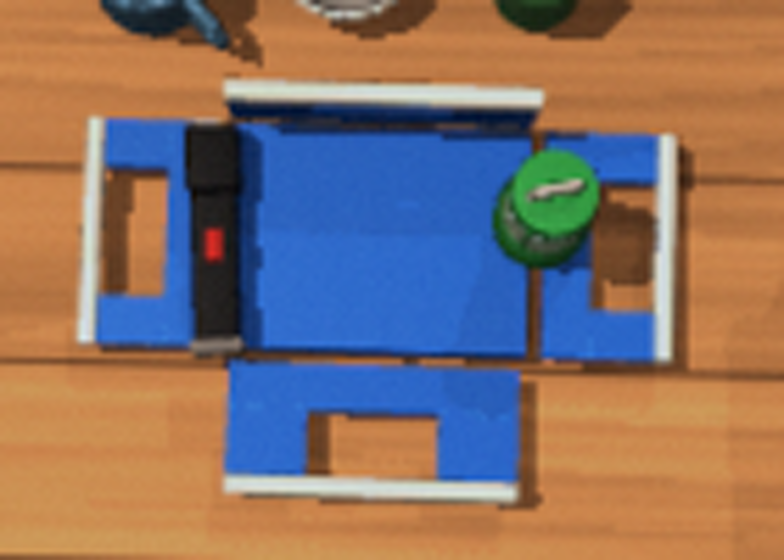

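The crop shows the torch axis near (213,238), the lantern cap at (557,192), and the bars at left (90,230), right (666,247) and front (370,490). Next I'll measure the shelf, back bar, lantern and torch, and write the move calculator.

```bash
cat >> h.py <<'E'
def need(*wps):
    s=read_state(); R0=R.from_euler('xyz',s['tool_rot'])
    print('t',round(s['clock'],1),'pos',np.round(s['eef_pos'],1),'rot',np.round(s['tool_rot'],3),'w',round(s['width'],1),'F',np.round(s['force'],1))
    for x,y,z,yaw in wps:
        sh=R0.inv().apply(np.array([x,y,z])-s['eef_pos']); rv=(R0.inv()*R.from_euler('xyz',[np.pi,0,yaw])).as_rotvec()
        print((x,y,z,yaw),'->',np.round(sh/300,4),np.round(rv/(np.pi/2),4),'rows>=',int(np.ceil(max(np.linalg.norm(sh)/41.7,np.degrees(np.linalg.norm(rv))/7.16))))
E
python3 - <<'E'
from h import *
d=grab('top')
c=lambda u,v:(205+u/5.6-.4,145+v/5.6-.4)
print('lantern',onz(d,*c(557,192),158)); print('lantern foot-ish',[proj(d,[x,-133,34]).round(1).tolist() for x in(620,)])
for p in((213,125),(215,350),(213,238)): print('torch',onz(d,*c(*p),70))
print('backbar',onz(d,273,161.1,120))
img=d['img']; hsv=cv2.cvtColor(img,cv2.COLOR_RGB2HSV)
sub=img[155:290,345:415]; cv2.imwrite('pics/c2.png',cv2.cvtColor(cv2.resize(sub,None,fx=4,fy=4,interpolation=cv2.INTER_CUBIC),cv2.COLOR_RGB2BGR))
need((620,76,200,np.pi),(620,-133,250,np.pi))
E
```

```text
lantern [ 632.66030331 -136.3860109   158.        ]
lantern foot-ish [[300.3, 187.6]]
torch [686.36787816  79.37224905  70.        ]
torch [540.05459825  74.00757777  70.        ]
torch [612.45469804  77.30872194  70.        ]
backbar [699.79056205 -30.01309613 120.        ]
t 0.2 pos [266.  592.8 206.4] rot [-3.141 -0.     2.72 ] w 85.4 F [1.  0.5 0.2]
(620, 76, 200, 3.141592653589793) -> [-1.7819 -1.0884  0.0222] [-6.000e-04 -1.000e-04 -2.685e-01] rows>= 16
(620, -133, 250, 3.141592653589793) -> [-2.0672 -1.7241 -0.1439] [-6.000e-04 -1.000e-04 -2.685e-01] rows>= 20
```

View pics/c2.png

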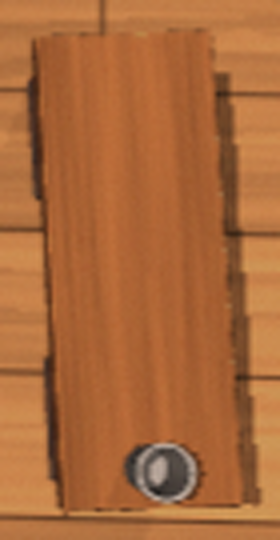

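The shelf's corners are at crop pixels (35,37), (210,32), (241,503) and (63,510), with the cup at (165,472) near the robot end.

```bash
python3 - <<'E'
from h import *
d=grab('top')
P=[onz(d,345+u/4-.4,155+v/4-.4,150) for u,v in((35,37),(210,32),(241,503),(63,510))]
print(np.round(P,1)); c=np.mean(P,0); ax=(P[0]+P[1]-P[2]-P[3])/2; print('c',c,'len',np.linalg.norm(ax),np.linalg.norm(P[0]-P[1]),np.linalg.norm(P[2]-P[3]),'yaw',np.arctan2(ax[1],ax[0]))
cup=onz(d,345+165/4-.4,155+470/4-.4,210);print('cup',cup)
E
```

```text
[[ 689.4 -304.9  150. ]
 [ 696.7 -454.1  150. ]
 [ 300.8 -473.9  150. ]
 [ 291.7 -327.   150. ]]
c [ 494.63305377 -389.96832134  150.        ] len 397.35319486599883 149.33990966960303 147.14784211958326 yaw 0.05272742094996572
cup [ 329.55879283 -395.07660048  210.        ]
```

>>> move_arm(rows="-0.1 -0.06 0 0 0 -0.05 -1;-0.2 -0.12 0 0 0 -0.1 -1;-0.3 -0.18 0 0 0 -0.15 -1;-0.4 -0.24 0 0 0 -0.2 -1;-0.5 -0.3 0 0 0 -0.25 -1;-0.6 -0.36 0 0 0 -0.27 -1;-0.7 -0.42 0 0 0 -0.27 -1;-0.8 -0.49 0 0 0 -0.27 -1;-0.9 -0.55 0 0 0 -0.27 -1")

```text
clock: 1.05
eef_pos: [445.5, 330.0, 206.9]
tool_rot: [-3.141, -0.0, -3.139]
force: [-0.4, 0.0, -0.1]
width: 85.3
gripper_force: 0.0
```

```bash
python3 -c "
from h import *
need((613,77.5,150,np.pi+.037))"
```

```text
t 1.1 pos [445.5 330.  206.9] rot [-3.141 -0.    -3.139] w 85.3 F [-0.4  0.  -0.1]
(613, 77.5, 150, 3.178592653589793) -> [-0.5566 -0.8426  0.1899] [-0.0002 -0.0001 -0.0222] rows>= 8
```

>>> move_arm(rows="-0.07 -0.1 0 0 0 -0.022 -1;-0.14 -0.21 0 0 0 -0.022 -1;-0.21 -0.32 0 0 0 -0.022 -1;-0.28 -0.42 0 0 0 -0.022 -1;-0.35 -0.53 0.04 0 0 -0.022 -1;-0.42 -0.63 0.08 0 0 -0.022 -1;-0.49 -0.74 0.12 0 0 -0.022 -1;-0.557 -0.843 0.16 0 0 -0.022 -1;-0.557 -0.843 0.19 0 0 -0.022 -1;-0.557 -0.843 0.19 0 0 -0.022 -1")

```text
clock: 1.88
eef_pos: [612.1, 75.6, 147.4]
tool_rot: [-3.14, -0.004, -3.11]
force: [-0.4, 1.2, 0.0]
width: 85.5
gripper_force: 0.0
```

```bash
python3 -c "
from h import *
d=grab('wrist','w1')
for y in(59,77,95): print([proj(d,[x,y,70]).round(0).tolist() for x in(540,613,688)])
need((613,77.5,54,np.pi+.037))"
```

```text
[[238.0, 109.0], [237.0, 189.0], [236.0, 260.0]]
[[259.0, 110.0], [256.0, 190.0], [254.0, 260.0]]
[[279.0, 110.0], [275.0, 190.0], [271.0, 261.0]]
t 1.9 pos [611.8  78.5 148.5] rot [-3.142e+00 -3.000e-03 -3.107e+00] w 85.3 F [-0.2  0.8  0. ]
(613, 77.5, 54, 3.178592653589793) -> [-0.0049 -0.0034  0.3151] [-0.0001 -0.0018 -0.0015] rows>= 3
```

View pics/w1.png

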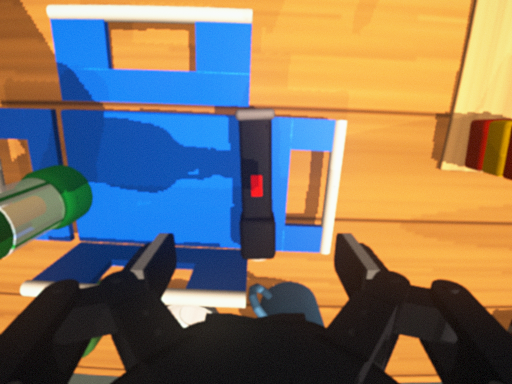

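The torch lies centred at (256,185) in the wrist picture, where it was predicted. I'll descend and grasp.

>>> move_arm(rows="-0.005 -0.003 0.1 0 0 -0.01 -1;-0.005 -0.003 0.2 0 0 -0.01 -1;-0.005 -0.003 0.28 0 0 -0.01 -1;-0.005 -0.003 0.312 0 0 -0.01 -1;-0.005 -0.003 0.312 0 0 -0.01 -1;-0.005 -0.003 0.312 0 0 -0.01 1;-0.005 -0.003 0.312 0 0 -0.01 1;-0.005 -0.003 0.312 0 0 -0.01 1;-0.005 -0.003 0.312 0 0 -0.01 1;-0.005 -0.003 0.312 0 0 -0.01 1;-0.005 -0.003 0.312 0 0 -0.01 1;-0.005 -0.003 0.312 0 0 -0.01 1")

```text
clock: 2.93
eef_pos: [614.3, 78.6, 56.6]
tool_rot: [3.142, 0.0, -3.089]
force: [0.4, -0.0, 0.4]
width: 0.7
gripper_force: 0.0
```

```bash
python3 -c "
from h import *
need((613,77.5,280,np.pi+.037),(479.6,-390.8,300,np.pi+.053))"
```

```text
t 2.9 pos [614.3  78.6  56.6] rot [ 3.142  0.    -3.089] w 0.7 F [ 0.4 -0.   0.4]
(613, 77.5, 280, 3.178592653589793) -> [ 0.004  -0.0033 -0.7448] [0.0001 0.0003 0.0098] rows>= 6
(479.6, -390.8, 300, 3.194592653589793) -> [ 0.5298 -1.5388 -0.8119] [ 0.0001  0.0003 -0.0004] rows>= 14
```

```bash
python3 -c "
from h import *
d=grab('wrist','w2')
d2=grab('side')
a=cv2.cvtColor(d2['img'],cv2.COLOR_RGB2BGR)[130:270,190:360]
b=cv2.imread('pics/w2.png')
a=cv2.resize(a,(466,384))
cv2.imwrite('pics/v2.png',cv2.resize(np.hstack([b,a]),None,fx=.8,fy=.8))"
```

```text
(no output)
```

View pics/v2.png

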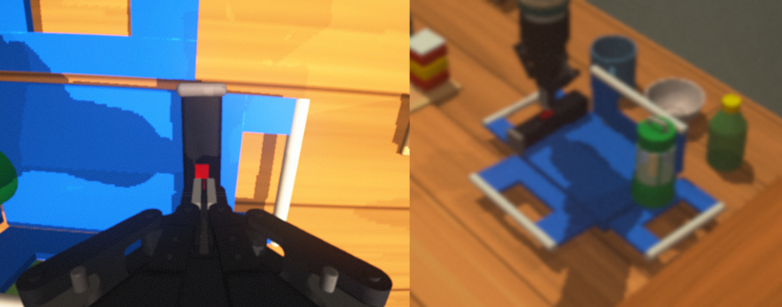

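```bash
python3 -c "
from h import *
w=cv2.cvtColor(cv2.imread('pics/w1.png'),cv2.COLOR_BGR2RGB)
def red(img,box):
    h=cv2.cvtColor(img,cv2.COLOR_RGB2HSV); m=cv2.inRange(h,(0,170,110),(6,255,255))|cv2.inRange(h,(172,170,110),(180,255,255))
    x0,y0,x1,y1=box; p=np.argwhere(m[y0:y1,x0:x1]); print('n',len(p),'min',p.min(0)[::-1]+(x0,y0),'max',p.max(0)[::-1]+(x0,y0)); return p.mean(0)[::-1]+(x0,y0)
d=grab('wrist'); t=grab('top'); s=grab('side')
print('w1',red(w,(230,150,300,220)))
obs=[(d,red(d['img'],(220,180,300,260))),(t,red(t['img'],(235,175,255,205))),(s,red(s['img'],(225,160,290,210)))]
A=np.zeros((3,3));b=np.zeros(3)
for c,p in obs:
    print(p, onz(c,*p,67).round(1), onz(c,*p,50).round(1))
def tri(l):
    A=np.zeros((3,3));b=np.zeros(3)
    for c,p in l:
        o,r=ray(c,*p); r=r/np.linalg.norm(r); M=np.eye(3)-np.outer(r,r); A+=M;b+=M@o
    return np.linalg.solve(A,b).round(1)
print(tri(obs),tri(obs[1:]),tri(obs[:2]))
"
```

```text
n 262 min [250 175] max [262 196]
w1 [256.45419847 185.48091603]
n 291 min [244 206] max [260 223]Traceback (most recent call last):
  File "<string>", line 9, in <module>
    obs=[(d,red(d['img'],(220,180,300,260))),(t,red(t['img'],(235,175,255,205))),(s,red(s['img'],(225,160,290,210)))]
                                                ~~~^^^^^^^^^^^^^^^^^^^^^^^^^^^^
  File "<string>", line 6, in red
    x0,y0,x1,y1=box; p=np.argwhere(m[y0:y1,x0:x1]); print('n',len(p),'min',p.min(0)[::-1]+(x0,y0),'max',p.max(0)[::-1]+(x0,y0)); return p.mean(0)[::-1]+(x0,y0)
                                                                           ~~~~~^^^
    return umr_minimum(a, axis, None, out, keepdims, initial, where)
ValueError: zero-size array to reduction operation minimum which has no identity
```

>>> move_arm(rows="0 0 0 0 0 0 -1;0 0 0 0 0 0 -1;0 0 0 0 0 0 -1;0 0 0 0 0 0 -1;0 0 0 0 0 0 -1;0 0 -0.1 0 0 0 -1;0 0 -0.2 0 0 0 -1;0 0 -0.3 0 0 0 -1;0 0 -0.3 0 0 0 -1;0 0 -0.3 0 0 0 -1")

```text
clock: 4.02
eef_pos: [615.5, 78.8, 148.2]
tool_rot: [3.141, 0.004, -3.089]
force: [-0.0, -0.2, -0.7]
width: 85.5
gripper_force: 0.0
```

```bash
python3 -c "
from h import *
d=grab('wrist','w3'); s=grab('side')
def red(img,box):
    h=cv2.cvtColor(img,cv2.COLOR_RGB2HSV); m=cv2.inRange(h,(0,170,110),(6,255,255))|cv2.inRange(h,(172,170,110),(180,255,255))
    x0,y0,x1,y1=box; p=np.argwhere(m[y0:y1,x0:x1]); print(len(p)); return p.mean(0)[::-1]+(x0,y0) if len(p) else None
p=red(d['img'],(220,150,300,260)); q=red(s['img'],(225,160,290,210))
for c,u in((d,p),(s,q)):
  if u is not None: print(u,onz(c,*u,67).round(1),onz(c,*u,50).round(1))
b=cv2.imread('pics/w3.png'); a=cv2.cvtColor(s['img'],cv2.COLOR_RGB2BGR)[150:240,210:340]
cv2.imwrite('pics/v3.png',cv2.resize(np.hstack([b,cv2.resize(a,(555,384),interpolation=cv2.INTER_CUBIC)]),None,fx=.74,fy=.74))
need((613,77,54,np.pi+.05))
"
```

```text
258
10
[252.71705426 181.34496124] [609.8  76.8  67. ] [614.3  77.   50. ]
[252.3 180.8] [615.3  78.5  67. ] [628.7  95.2  50. ]
t 4.1 pos [613.3  78.5 145.5] rot [-3.141e+00 -1.000e-03 -3.089e+00] w 85.2 F [ 0.   0.2 -0.4]
(613, 77, 54, 3.191592653589793) -> [ 0.001  -0.0048  0.3051] [-0.0001 -0.0009  0.0016] rows>= 3
```

View pics/v3.png

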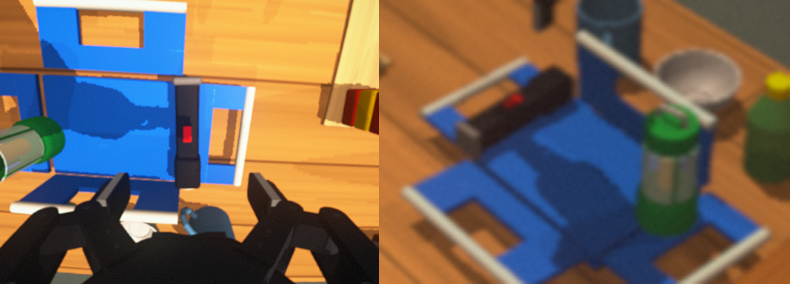

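```bash
python3 -c "
from h import *
d=grab('wrist')
T=np.array(d['T_tool_cam']);print(T.round(3))
d['E']=T
for z in(-40,-20,-5,0,14,20,28): print(z,'shut',proj(d,[0,0,z]).round(0),'open',proj(d,[0,42,z]).round(0),proj(d,[0,-42,z]).round(0))
b=cv2.imread('pics/w2.png')
cv2.imwrite('pics/v4.png',cv2.resize(np.hstack([b[150:330,150:350],cv2.imread('pics/w3.png')[200:380,120:420]]),None,fx=1.6,fy=1.6))
"
```

```text
[[-1.0000e-03  9.6000e-01  2.8000e-01  7.1410e+01]
 [ 1.0000e+00  1.0000e-03  0.0000e+00  1.6400e-01]
 [-0.0000e+00  2.8000e-01 -9.6000e-01 -1.6728e+02]
 [ 0.0000e+00  0.0000e+00  0.0000e+00  1.0000e+00]]
-40 shut [254. 251.] open [334. 251.] [175. 251.]
-20 shut [254. 234.] open [324. 234.] [184. 234.]
-5 shut [254. 224.] open [319. 224.] [190. 224.]
0 shut [254. 221.] open [317. 221.] [192. 221.]
14 shut [254. 213.] open [313. 213.] [196. 213.]
20 shut [255. 210.] open [311. 210.] [198. 210.]
28 shut [255. 207.] open [309. 207.] [200. 207.]
```

View pics/v4.png

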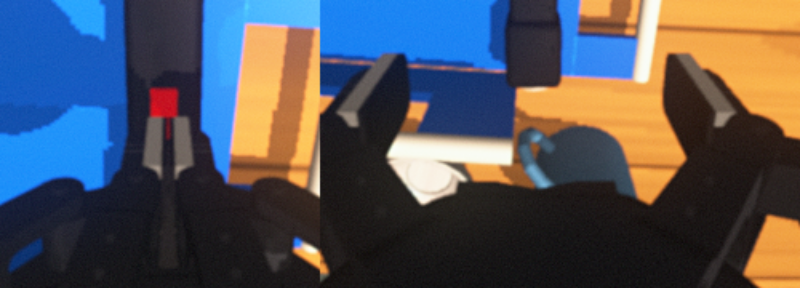

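```bash
python3 -c "
from h import *
d=grab('wrist'); d['E']=np.array(d['T_tool_cam'])
for z in(-60,-50,-40,-30,-20,-10,0,14): print(z,*[proj(d,[x,y,z]).round(0) for x,y in((11,0),(-11,0),(11,42.5),(11,-42.5),(-11,42.5))])
s=read_state()
"
```

```text
-60 [254. 251.] [254. 293.] [349. 251.] [159. 251.] [344. 292.]
-50 [254. 241.] [254. 280.] [343. 241.] [166. 241.] [338. 280.]
-40 [254. 232.] [254. 269.] [337. 232.] [172. 232.] [333. 269.]
-30 [254. 224.] [255. 259.] [331. 224.] [178. 224.] [328. 259.]
-20 [254. 217.] [255. 251.] [327. 217.] [182. 217.] [324. 250.]
-10 [254. 211.] [255. 243.] [323. 211.] [186. 211.] [320. 243.]
0 [254. 206.] [255. 236.] [319. 205.] [190. 206.] [317. 236.]
14 [254. 199.] [255. 227.] [314. 199.] [194. 199.] [313. 227.]
```

The fingertips in the wrist view sit about 41 mm farther back than stated: −27 mm shut and −40 mm open along the tool axis. That would explain closing on air above the torch. I'll descend in steps and watch the force.

>>> move_arm(rows="0 0 0.1 0 0 0 -1;0 0 0.2 0 0 0 -1;0 0 0.28 0 0 0 -1;0 0 0.33 0 0 0 -1;0 0 0.36 0 0 0 -1;0 0 0.38 0 0 0 -1;0 0 0.38 0 0 0 -1")

```text
clock: 4.8
eef_pos: [613.1, 78.5, 30.7]
tool_rot: [-3.141, -0.003, -3.089]
force: [-0.0, 0.0, -0.2]
width: 85.7
gripper_force: 0.0
```

```bash
python3 -c "
from h import *
need((613,77,16,np.pi+.05))"
```

```text
t 4.8 pos [613.1  78.5  30.7] rot [-3.141e+00 -3.000e-03 -3.089e+00] w 85.7 F [-0.   0.  -0.2]
(613, 77, 16, 3.191592653589793) -> [ 0.0005 -0.005   0.0489] [-0.0001 -0.0017  0.0017] rows>= 1
```

There was no contact, so the tips really are shorter. I'll go down to z=16 and close.

>>> move_arm(rows="0 0 0.025 0 0 0 -1;0 0 0.049 0 0 0 -1;0 0 0.049 0 0 0 -1;0 0 0.049 0 0 0 1;0 0 0.049 0 0 0 1;0 0 0.049 0 0 0 1;0 0 0.049 0 0 0 1;0 0 0.049 0 0 0 1;0 0 0.049 0 0 0 1;0 0 0.049 0 0 0 1")

```text
clock: 5.63
eef_pos: [614.6, 78.6, 18.1]
tool_rot: [-3.142, 0.001, -3.089]
force: [-0.3, -0.5, 5.0]
width: 29.0
gripper_force: 60.1
```

>>> move_arm(rows="0 0 -0.1 0 0 0 1;0 0 -0.2 0 0 0 1;0 0 -0.32 0 0 0 1;0 0 -0.44 0 0 0 1;0 0 -0.56 0 0 0 1;0 0 -0.66 0 0 0 1;0 0 -0.7 0 0 0 1;0 0 -0.7 0 0 0 1")

```text
clock: 6.3
eef_pos: [616.1, 79.0, 231.0]
tool_rot: [3.141, 0.007, -3.089]
force: [0.2, -0.2, -1.4]
width: 29.0
gripper_force: 59.7
```

```bash
python3 -c "
from h import *
need((546,-156,228,np.pi+.053),(479.6,-390.8,228,np.pi+.053))"
```

```text
t 6.3 pos [616.1  79.  231. ] rot [ 3.141  0.007 -3.089] w 29.0 F [ 0.2 -0.2 -1.4]
(546, -156, 228, 3.194592653589793) -> [ 0.2746 -0.7701  0.0076] [ 0.0005  0.0042 -0.0003] rows>= 6
(479.6, -390.8, 228, 3.194592653589793) -> [ 0.5368 -1.54    0.0052] [ 0.0005  0.0042 -0.0003] rows>= 12
```

>>> move_arm(rows="0.02 -0.06 0 0 0 0 1;0.05 -0.15 0 0 0 0 1;0.09 -0.25 0 0 0 0 1;0.125 -0.35 0 0 0 0 1;0.16 -0.45 0 0 0 0 1;0.195 -0.55 0 0 0 0 1;0.23 -0.65 0 0 0 0 1;0.26 -0.74 0 0 0 0 1;0.275 -0.77 0 0 0 0 1")

```text
clock: 7.05
eef_pos: [540.7, -162.1, 225.4]
tool_rot: [-3.139, -0.005, -3.095]
force: [-0.2, 0.0, -1.2]
width: 28.9
gripper_force: 59.7
```

>>> move_arm(rows="0.02 -0.06 0 0 0 0 1;0.05 -0.15 0 0 0 0 1;0.09 -0.25 0 0 0 0 1;0.125 -0.35 0 0 0 0 1;0.16 -0.45 0 0 0 0 1;0.195 -0.55 0 0 0 0 1;0.23 -0.65 0 0 0 0 1;0.255 -0.74 0 0 0 0 1;0.262 -0.77 0 0 0 0 1;0.262 -0.77 0 0 0 0 1")

```text
clock: 7.88
eef_pos: [475.2, -393.9, 225.5]
tool_rot: [3.141, -0.003, -3.094]
force: [-0.4, 1.4, -1.2]
width: 29.5
gripper_force: 59.7
```

```bash
python3 -c "
from h import *
need((479.6,-390.8,136,np.pi+.053))"
```

```text
t 7.9 pos [ 475.2 -393.9  225.5] rot [ 3.141e+00 -3.000e-03 -3.094e+00] w 29.5 F [-0.4  1.4 -1.2]
(479.6, -390.8, 136, 3.194592653589793) -> [-0.0161  0.0095  0.2984] [ 0.0002 -0.0019 -0.0035] rows>= 3
```

>>> move_arm(rows="-0.016 0.009 0.08 0 0 0 1;-0.016 0.009 0.16 0 0 0 1;-0.016 0.009 0.22 0 0 0 1;-0.016 0.009 0.26 0 0 0 1;-0.016 0.009 0.28 0 0 0 1;-0.016 0.009 0.29 0 0 0 1;-0.016 0.009 0.297 0 0 0 1;-0.016 0.009 0.297 0 0 0 1;-0.016 0.009 0.297 0 0 0 1")

```text
clock: 8.63
eef_pos: [482.7, -388.2, 139.1]
tool_rot: [-3.141, 0.001, -3.089]
force: [-0.1, 1.2, -0.4]
width: 29.5
gripper_force: 59.8
```

>>> move_arm(rows="0 0 0 0 0 0 -1;0 0 0 0 0 0 -1;0 0 0 0 0 0 -1;0 0 0 0 0 0 -1;0 0 0 0 0 0 -1;0 0 0 0 0 0 -1;0 0 -0.1 0 0 0 -1;0 0 -0.2 0 0 0 -1;0 0 -0.3 0 0 0 -1;0 0 -0.4 0 0 0 -1;0 0 -0.45 0 0 0 -1;0 0 -0.45 0 0 0 -1")

```text
clock: 9.63
eef_pos: [484.1, -389.8, 277.9]
tool_rot: [-3.136, 0.006, -3.089]
force: [0.4, -0.8, -0.0]
width: 85.4
gripper_force: 0.0
```

```bash
python3 -c "
from h import *
t=grab('top','t2')
need((633,-136,260,np.pi+.053))"
```

```text
t 9.7 pos [ 483.  -389.   275.4] rot [-3.139e+00  3.000e-03 -3.089e+00] w 85.2 F [-0.2  1.  -1.5]
(633, -136, 260, 3.194592653589793) -> [-0.5432  0.8161  0.0509] [-0.0018  0.0021 -0.0004] rows>= 8
```

>>> move_arm(rows="-0.05 0.07 0 0 0 0 -1;-0.12 0.17 0 0 0 0 -1;-0.18 0.27 0 0 0 0 -1;-0.25 0.37 0 0 0 0 -1;-0.31 0.47 0 0 0 0 -1;-0.38 0.57 0 0 0 0 -1;-0.45 0.67 0.03 0 0 0 -1;-0.51 0.77 0.08 0 0 0 -1;-0.543 0.816 0.14 0 0 0 -1;-0.543 0.816 0.2 0 0 0 -1;-0.543 0.816 0.2 0 0 0 -1;-0.543 0.816 0.2 0 0 0 -1")

```text
clock: 10.68
eef_pos: [630.2, -135.5, 211.2]
tool_rot: [3.141, -0.005, -3.089]
force: [-0.4, -0.3, -0.4]
width: 85.4
gripper_force: 0.0
```

```bash
python3 -c "
from h import *
d=grab('wrist','w5')
t=grab('top','t3')
h=cv2.cvtColor(d['img'],cv2.COLOR_RGB2HSV); m=cv2.inRange(h,(50,100,60),(80,255,255))
n,l,st,c=cv2.connectedComponentsWithStats(m)
for i in range(1,n):
  if st[i,4]>200: print(st[i],c[i],onz(d,*c[i],158).round(1))
for z in(34,158): print(z,proj(d,[633,-136,z]).round(0))
ht=cv2.cvtColor(t['img'],cv2.COLOR_RGB2HSV)
mk=cv2.inRange(ht,(0,0,0),(180,255,50)); k=np.zeros_like(mk);k[185:265,355:410]=mk[185:265,355:410]
n,l,st,c=cv2.connectedComponentsWithStats(k)
for i in range(1,n):
  if st[i,4]>40: print('torch',st[i],c[i],onz(t,*c[i],186).round(1))
need((633,-136,83,np.pi+.053))
import cv2
cv2.imwrite('pics/v5.png',np.hstack([cv2.cvtColor(d['img'],cv2.COLOR_RGB2BGR),cv2.cvtColor(cv2.resize(t['img'][150:290,330:430],(274,384)),cv2.COLOR_RGB2BGR)]))
"
```

```text
[ 225  147   60   82 3009] [254.56763044 190.77567298] [ 624.8 -135.7  158. ]
34 [254. 170.]
158 [254. 200.]
torch [373 203  13  45 436] [379.47018349 222.74082569] [ 487.6 -382.6  186. ]
t 10.8 pos [ 631.8 -136.7  213.7] rot [-3.141  0.    -3.091] w 85.3 F [ 0.4 -0.2 -0.2]
(633, -136, 83, 3.194592653589793) -> [-0.0042  0.0025  0.4358] [-0.0005  0.     -0.0014] rows>= 4
```

View pics/v5.png

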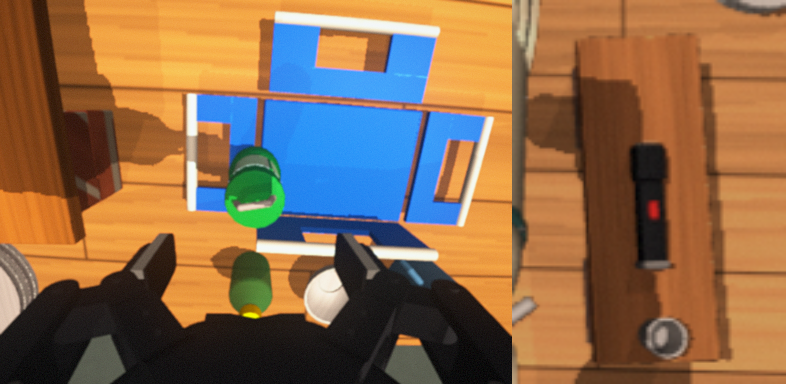

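The lantern cap is at (255,198), as predicted, and the torch lies on the plank. I'll descend on the lantern.

>>> move_arm(rows="-0.004 0.002 0.1 0 0 0 -1;-0.004 0.002 0.2 0 0 0 -1;-0.004 0.002 0.3 0 0 0 -1;-0.004 0.002 0.38 0 0 0 -1;-0.004 0.002 0.42 0 0 0 -1;-0.004 0.002 0.436 0 0 0 -1;-0.004 0.002 0.436 0 0 0 -1;-0.004 0.002 0.436 0 0 0 -1")

```text
clock: 11.45
eef_pos: [634.4, -135.2, 84.2]
tool_rot: [-3.141, 0.003, -3.09]
force: [0.5, 0.4, -0.4]
width: 85.7
gripper_force: 0.0
```

>>> move_arm(rows="0 0 0 0 0 0 1;0 0 0 0 0 0 1;0 0 0 0 0 0 1;0 0 0 0 0 0 1;0 0 0 0 0 0 1;0 0 0 0 0 0 1;0 0 0 0 0 0 1")

```text
clock: 12.03
eef_pos: [634.1, -135.0, 84.2]
tool_rot: [-3.141, 0.002, -3.089]
force: [-0.5, 0.0, 5.1]
width: 52.9
gripper_force: 62.5
```

>>> move_arm(rows="0 0 -0.06 0 0 0 1;0 0 -0.15 0 0 0 1;0 0 -0.25 0 0 0 1;0 0 -0.35 0 0 0 1;0 0 -0.45 0 0 0 1;0 0 -0.53 0 0 0 1;0 0 -0.57 0 0 0 1;0 0 -0.58 0 0 0 1;0 0 -0.58 0 0 0 1")

```text
clock: 12.78
eef_pos: [633.1, -134.5, 257.0]
tool_rot: [-3.141, 0.001, -3.089]
force: [0.0, -0.3, -4.4]
width: 52.8
gripper_force: 64.3
```

```bash
python3 -c "
from h import *
need((619.4,-383.4,255,np.pi+.053),(619.4,-383.4,202,np.pi+.053))"
```

```text
t 12.8 pos [ 633.1 -134.5  257. ] rot [-3.141e+00  1.000e-03 -3.089e+00] w 52.8 F [ 0.  -0.3 -4.4]
(619.4, -383.4, 255, 3.194592653589793) -> [ 0.0892 -0.826   0.0068] [-0.0001  0.0004 -0.0002] rows>= 6
(619.4, -383.4, 202, 3.194592653589793) -> [ 0.0893 -0.826   0.1835] [-0.0001  0.0004 -0.0002] rows>= 7
```

>>> move_arm(rows="0 -0.05 0 0 0 0 1;0.01 -0.13 0 0 0 0 1;0.02 -0.22 0 0 0 0 1;0.03 -0.32 0 0 0 0 1;0.04 -0.42 0 0 0 0 1;0.05 -0.52 0 0 0 0 1;0.06 -0.62 0 0 0 0 1;0.08 -0.72 0 0 0 0 1;0.088 -0.79 0 0 0 0 1;0.089 -0.82 0 0 0 0 1;0.089 -0.826 0 0 0 0 1;0.089 -0.826 0 0 0 0 1")

```text
clock: 13.78
eef_pos: [618.7, -383.1, 254.6]
tool_rot: [3.139, -0.002, -3.09]
force: [0.2, 0.6, -3.1]
width: 52.9
gripper_force: 64.3
```

```bash
python3 -c "
from h import *
need((619.4,-383.4,202,np.pi+.053))"
```

```text
t 13.8 pos [ 618.7 -383.1  254.6] rot [ 3.139e+00 -2.000e-03 -3.090e+00] w 52.9 F [ 0.2  0.6 -3.1]
(619.4, -383.4, 202, 3.194592653589793) -> [-0.0025 -0.0014  0.1753] [ 0.0016 -0.0014 -0.0007] rows>= 2
```

>>> move_arm(rows="-0.002 -0.001 0.05 0 0 0 1;-0.002 -0.001 0.1 0 0 0 1;-0.002 -0.001 0.14 0 0 0 1;-0.002 -0.001 0.16 0 0 0 1;-0.002 -0.001 0.17 0 0 0 1;-0.002 -0.001 0.177 0 0 0 1;-0.002 -0.001 0.177 0 0 0 1;-0.002 -0.001 0.177 0 0 0 1")

```text
clock: 14.45
eef_pos: [620.5, -383.8, 204.2]
tool_rot: [-3.141, 0.001, -3.089]
force: [0.5, -0.5, -4.7]
width: 53.0
gripper_force: 64.3
```

>>> move_arm(rows="0 0 0 0 0 0 -0.3;0 0 0 0 0 0 -1;0 0 0 0 0 0 -1;0 0 0 0 0 0 -1;0 0 0 0 0 0 -1;0 0 0 0 0 0 -1;0 0 -0.08 0 0 0 -1;0 0 -0.16 0 0 0 -1;0 0 -0.26 0 0 0 -1;0 0 -0.36 0 0 0 -1;0 0 -0.36 0 0 0 -1")

```text
clock: 15.37
eef_pos: [623.0, -385.4, 319.2]
tool_rot: [-3.135, 0.011, -3.089]
force: [0.4, -0.5, 1.8]
width: 85.4
gripper_force: 0.0
```

```bash
python3 -c "
from h import *
d=grab('side','s6')
cv2.imwrite('pics/v6.png',cv2.cvtColor(cv2.resize(d['img'][140:384,130:430],None,fx=2.3,fy=2.3,interpolation=cv2.INTER_CUBIC),cv2.COLOR_RGB2BGR))
need((622.6,-30,250,np.pi-.012),(618.6,-217,150,np.pi-.012))"
```

```text
t 15.4 pos [ 622.  -384.8  316.1] rot [-3.137  0.007 -3.089] w 85.3 F [-0.4  1.   0.5]
(622.6, -30, 250, 3.129592653589793) -> [-0.0624  1.1819  0.2154] [-0.0027  0.0046  0.041 ] rows>= 9
(618.6, -217, 150, 3.129592653589793) -> [-0.0141  0.5616  0.5511] [-0.0027  0.0046  0.041 ] rows>= 6
```

View pics/v6.png

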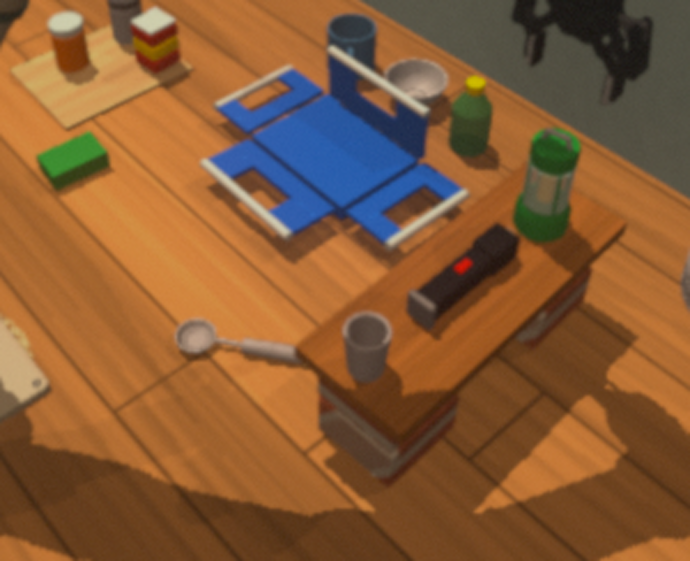

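The lantern stands upright at (548,185) on the plank, with the torch beside it and everything else undisturbed. Next is the right side.

>>> move_arm(rows="-0.001 0.08 0 0 0 0.02 -1;-0.005 0.18 0 0 0 0.041 -0.5;-0.01 0.3 0 0 0 0.041 0;-0.012 0.4 0.05 0 0 0.041 0;-0.013 0.48 0.15 0 0 0.041 0;-0.013 0.54 0.25 0 0 0.041 0;-0.013 0.557 0.35 0 0 0.041 0;-0.013 0.557 0.45 0 0 0.041 0;-0.013 0.557 0.55 0 0 0.041 0;-0.013 0.557 0.65 0 0 0.041 0;-0.013 0.557 0.65 0 0 0.041 0;-0.013 0.557 0.65 0 0 0.041 0")

```text
clock: 16.42
eef_pos: [613.5, -216.0, 114.7]
tool_rot: [3.14, -0.005, 3.13]
force: [0.6, -0.8, 0.7]
width: 42.5
gripper_force: 0.0
```

```bash
python3 -c "
from h import *
d=grab('wrist','w7')
h=cv2.cvtColor(d['img'],cv2.COLOR_RGB2HSV)
m=cv2.inRange(h,(0,0,175),(180,70,255))
n,l,st,c=cv2.connectedComponentsWithStats(m)
for i in range(1,n):
  if st[i,4]>150: print(st[i],c[i],onz(d,*c[i],32).round(1))
print(proj(d,[618.5,-218,32]))
need((618.5,-218,-17,np.pi-.012))
"
```

```text
[ 370    0  142   15 1460] [450.90068493   4.98082192] [456.1 -48.7  32. ]
[ 246  111   15  153 1992] [252.7751004  183.89708835] [ 609.8 -217.6   32. ]
[455 311  57  18 777] [486.31402831 319.10682111] [779.1  56.5  32. ]
[252.45078542 192.54743941]
t 16.5 pos [ 615.3 -216.7  116.7] rot [ 3.141 -0.     3.13 ] w 42.7 F [-0.  -0.7  1.3]
(618.5, -218, -17, 3.129592653589793) -> [-0.0111 -0.0044  0.4456] [ 0.0001 -0.0003  0.0001] rows>= 4
```

>>> move_arm(rows="-0.011 -0.003 0.1 0 0 0 0;-0.011 -0.003 0.2 0 0 0 0;-0.011 -0.003 0.3 0 0 0 0;-0.011 -0.003 0.37 0 0 0 0;-0.011 -0.003 0.41 0 0 0 0;-0.011 -0.003 0.43 0 0 0 0;-0.011 -0.003 0.445 0 0 0 0;-0.011 -0.003 0.445 0 0 0 0;-0.011 -0.003 0.445 0 0 0 0")

```text
clock: 17.22
eef_pos: [619.7, -218.0, -15.5]
tool_rot: [-3.141, 0.002, 3.13]
force: [-0.5, -0.4, 0.2]
width: 43.0
gripper_force: 0.0
```

>>> move_arm(rows="0 0 0 0 0 0 1;0 0 0 0 0 0 1;0 0 0 0 0 0 1;0 0 0 0 0 0 1;0 0 0 0 0 0 1;0 0 0 0 0 0 1")

```text
clock: 17.72
eef_pos: [619.2, -218.2, -15.9]
tool_rot: [-3.141, 0.002, 3.13]
force: [-0.6, -0.7, 5.8]
width: 12.2
gripper_force: 58.4
```

```bash
python3 -c "
from h import *
need((618.5,-218,-17,np.pi-.012))
r=83/300
for k in range(0,13):
    a=k*np.pi/2/12; print(k,round(r*(1-np.cos(a)),4),round(-r*np.sin(a),4))
"
```

```text
t 17.7 pos [ 619.2 -218.2  -15.9] rot [-3.141e+00  2.000e-03  3.130e+00] w 12.2 F [-0.6 -0.7  5.8]
(618.5, -218, -17, 3.129592653589793) -> [0.0024 0.0007 0.0037] [-0.0006  0.001  -0.    ] rows>= 1
0 0.0 -0.0
1 0.0024 -0.0361
2 0.0094 -0.0716
3 0.0211 -0.1059
4 0.0371 -0.1383
5 0.0572 -0.1684
6 0.081 -0.1956
7 0.1082 -0.2195
8 0.1383 -0.2396
9 0.1708 -0.2556
10 0.2051 -0.2672
11 0.2406 -0.2743
12 0.2767 -0.2767
```

>>> move_arm(rows="0.001 0.002 -0.036 0 0 0 1;0.001 0.009 -0.072 0 0 0 1;0.001 0.021 -0.106 0 0 0 1;0.001 0.037 -0.138 0 0 0 1;0.001 0.057 -0.168 0 0 0 1;0.001 0.081 -0.196 0 0 0 1;0.001 0.108 -0.22 0 0 0 1;0.001 0.138 -0.24 0 0 0 1;0.001 0.171 -0.256 0 0 0 1;0.001 0.205 -0.267 0 0 0 1;0.001 0.24 -0.274 0 0 0 1;0.001 0.277 -0.277 0 0 0 1")

```text
clock: 18.72
eef_pos: [620.5, -146.9, 72.3]
tool_rot: [-3.127, 0.006, 3.123]
force: [-9.3, -15.7, 37.9]
width: 12.2
gripper_force: 63.9
```

>>> move_arm(rows="0 0.01 0 0 0 0 1;0 0.02 0 0 0 0 1;0 0.02 0 0 0 0 1;0 0.02 0 0 0 0 1")

```text
clock: 19.05
eef_pos: [620.6, -135.3, 71.7]
tool_rot: [-3.133, 0.005, 3.126]
force: [-6.7, -7.9, 29.2]
width: 12.0
gripper_force: 65.1
```

>>> move_arm(rows="0 0.01 0 0 0 0 1;0 0.018 0.01 0 0 0 1;0 0.018 0.01 0 0 0 1;0 0.018 0.01 0 0 0 1")

```text
clock: 19.38
eef_pos: [620.8, -135.3, 71.5]
tool_rot: [-3.127, 0.007, 3.124]
force: [-12.0, -17.1, 45.0]
width: 11.9
gripper_force: 66.9
```

>>> move_arm(rows="0 0 0 0 0 0 0;0 0 0 0 0 0 -0.3;0 0 0 0 0 0 -0.3;0 0 0 0 0 0 -0.3;0 0 -0.08 0 0 0 -0.3;0 0 -0.18 0 0 0 -0.3;0 0 -0.28 0 0 0 -0.3;0 0 -0.36 0 0 0 -0.3;0 0 -0.4 0 0 0 -0.3;0 0 -0.4 0 0 0 -0.3")

```text
clock: 20.22
eef_pos: [621.2, -122.2, 185.7]
tool_rot: [3.141, 0.005, 3.131]
force: [0.5, -0.1, 1.0]
width: 55.7
gripper_force: 0.0
```

```bash
python3 -c "
from h import *
d=grab('wrist','w8'); t=grab('top')
cv2.imwrite('pics/v8.png',np.hstack([cv2.imread('pics/w8.png')[:,:,:],cv2.cvtColor(cv2.resize(grab('side')['img'][150:250,210:285],(288,384)),cv2.COLOR_RGB2BGR)]))
need((622.6,161,120,np.pi-.012))
"
```

```text
t 20.4 pos [ 618.3 -122.2  181.4] rot [ 3.141e+00 -3.000e-03  3.131e+00] w 55.5 F [-0.3  0.1 -0.8]
(622.6, 161, 120, 3.129592653589793) -> [-0.0046  0.9441  0.2057] [ 0.0006 -0.0018  0.0006] rows>= 7
```

View pics/v8.png

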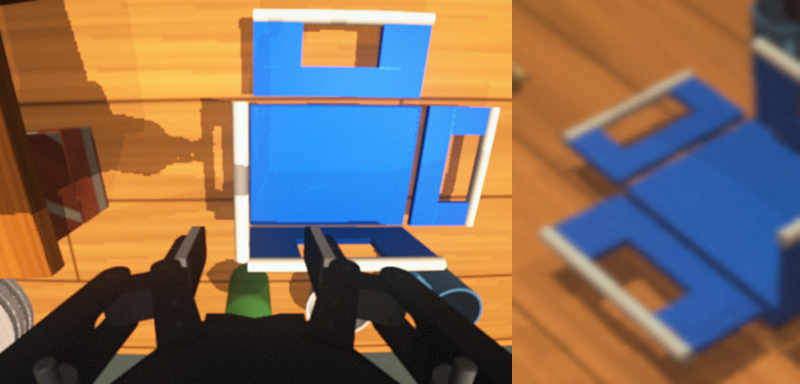

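The right side's bar stands upright along (241,180) in the wrist view. Left side next.

>>> move_arm(rows="0 0.08 0 0 0 0 0;0 0.18 0 0 0 0 0;0 0.28 0 0 0 0 0;0 0.38 0 0 0 0 0;0 0.48 0 0 0 0 0;0 0.58 0 0 0 0 0;-0.001 0.68 0.05 0 0 0 0;-0.002 0.78 0.1 0 0 0 0;-0.003 0.88 0.15 0 0 0 0;-0.005 0.944 0.2 0 0 0 0;-0.005 0.944 0.206 0 0 0 0;-0.005 0.944 0.206 0 0 0 0")

```text
clock: 21.37
eef_pos: [621.5, 161.6, 117.9]
tool_rot: [-3.14, -0.006, 3.133]
force: [-0.9, -1.1, 0.9]
width: 42.4
gripper_force: 0.0
```

```bash
python3 -c "
from h import *
d=grab('wrist','w9')
h=cv2.cvtColor(d['img'],cv2.COLOR_RGB2HSV)
m=cv2.inRange(h,(0,0,175),(180,70,255))
n,l,st,c=cv2.connectedComponentsWithStats(m)
for i in range(1,n):
  if st[i,4]>150: print(st[i],c[i],onz(d,*c[i],32).round(1))
print(proj(d,[622.4,161,32]))
need((622.4,161,-17,np.pi-.012))
"
```

```text
[  0   0 139  10 877] [54.97263398  3.05017104] [457.4  -7.   32. ]
[ 467   96   45   75 2972] [490.77018843 134.02422611] [571.2 388.   32. ]
[ 247  107   14  152 1944] [253.43930041 179.3117284 ] [614.  160.5  32. ]
[  0 305  64  17 865] [ 28.16763006 312.58150289] [ 773.4 -107.9   32. ]
[106 334  49  47 573] [132.05933682 356.22513089] [835.8   9.1  32. ]
[254.08085445 187.67007309]
t 21.4 pos [622.7 159.6 119.2] rot [-3.14  -0.004  3.131] w 42.6 F [-0.4 -0.8  0.3]
(622.4, 161, -17, 3.129592653589793) -> [-0.0007  0.0056  0.4539] [-0.0011 -0.0025  0.0006] rows>= 4
```

>>> move_arm(rows="0 0.004 0.1 0 0 0 0;0 0.004 0.2 0 0 0 0;0 0.004 0.3 0 0 0 0;0 0.004 0.37 0 0 0 0;0 0.004 0.41 0 0 0 0;0 0.004 0.44 0 0 0 0;0 0.004 0.453 0 0 0 0;0 0.004 0.453 0 0 0 0;0 0.004 0.453 0 0 0 0")

```text
clock: 22.17
eef_pos: [625.2, 161.2, -13.5]
tool_rot: [3.141, 0.002, 3.129]
force: [0.3, 0.4, -0.3]
width: 43.2
gripper_force: 0.0
```

>>> move_arm(rows="0 0 0 0 0 0 1;0 0 0 0 0 0 1;0 0 0 0 0 0 1;0 0 0 0 0 0 1;0 0 0 0 0 0 1;0 0 0 0 0 0 1")

```text
clock: 22.67
eef_pos: [625.0, 159.8, -13.3]
tool_rot: [-3.14, 0.001, 3.129]
force: [-1.7, -2.8, 6.0]
width: 11.9
gripper_force: 58.4
```

>>> move_arm(rows="0 -0.002 -0.036 0 0 0 1;0 -0.009 -0.072 0 0 0 1;0 -0.021 -0.106 0 0 0 1;0 -0.037 -0.138 0 0 0 1;0 -0.057 -0.168 0 0 0 1;0 -0.081 -0.196 0 0 0 1;0 -0.108 -0.22 0 0 0 1;0 -0.138 -0.24 0 0 0 1;0 -0.171 -0.256 0 0 0 1;0 -0.205 -0.267 0 0 0 1;0 -0.24 -0.274 0 0 0 1;0 -0.277 -0.277 0 0 0 1")

```text
clock: 23.67
eef_pos: [624.5, 90.4, 74.8]
tool_rot: [3.127, 0.005, 3.136]
force: [-6.6, 13.0, 32.4]
width: 11.9
gripper_force: 64.0
```

>>> move_arm(rows="0 -0.01 0 0 0 0 1;0 -0.02 0 0 0 0 1;0 -0.03 0 0 0 0 1;0 -0.035 0 0 0 0 1;0 -0.035 0 0 0 0 1;0 -0.035 0 0 0 0 1")

```text
clock: 24.17
eef_pos: [624.5, 77.1, 75.1]
tool_rot: [3.13, 0.005, 3.133]
force: [-6.9, 11.4, 26.9]
width: 11.8
gripper_force: 64.5
```

>>> move_arm(rows="0 0 0 0 0 0 0;0 0 0 0 0 0 -0.3;0 0 0 0 0 0 -0.3;0 0 0 0 0 0 -0.3;0 0 -0.08 0 0 0 -0.3;0 0 -0.18 0 0 0 -0.3;0 0 -0.28 0 0 0 -0.3;0 0 -0.36 0 0 0 -0.3;0 0 -0.4 0 0 0 0;0 0 -0.4 0 0 0 0")

```text
clock: 25.0
eef_pos: [625.0, 67.1, 191.5]
tool_rot: [3.141, 0.005, 3.129]
force: [1.2, 0.4, 0.5]
width: 42.9
gripper_force: 0.0
```

```bash
python3 -c "
from h import *
need((456.3,-26,120,np.pi/2-.012))
"
```

```text
t 25.0 pos [625.   67.1 191.5] rot [3.141 0.005 3.129] w 42.9 F [1.2 0.4 0.5]
(456.3, -26, 120, 1.5587963267948965) -> [ 0.5593 -0.3176  0.2355] [0.0027 0.0025 0.9994] rows>= 13
```

>>> move_arm(rows="0.05 -0.03 0 0 0 0.07 0;0.1 -0.06 0 0 0 0.14 0;0.15 -0.09 0 0 0 0.21 0;0.2 -0.12 0 0 0 0.28 0;0.26 -0.15 0 0 0 0.35 0;0.32 -0.18 0 0 0 0.42 0;0.37 -0.21 0 0 0 0.49 0;0.42 -0.24 0 0 0 0.56 0;0.47 -0.27 0 0 0 0.63 0;0.52 -0.3 0 0 0 0.7 0;0.559 -0.318 0 0 0 0.77 0;0.559 -0.318 0 0 0 0.84 0")

```text
clock: 26.0
eef_pos: [449.9, -27.6, 187.2]
tool_rot: [-3.136, -0.001, 1.801]
force: [-0.8, 1.0, -0.5]
width: 42.6
gripper_force: 0.0
```

```bash
python3 -c "
from h import *
need((456.3,-26,120,np.pi/2-.012))
"
```

```text
t 26.0 pos [449.9 -27.6 187.2] rot [-3.136e+00 -1.000e-03  1.801e+00] w 42.6 F [-0.8  1.  -0.5]
(456.3, -26, 120, 1.5587963267948965) -> [1.00e-04 2.32e-02 2.24e-01] [-0.0037  0.      0.1545] rows>= 2
```

>>> move_arm(rows="0 0.01 0.05 0 0 0.06 0;0 0.023 0.13 0 0 0.12 0;0 0.023 0.2 0 0 0.154 0;0 0.023 0.224 0 0 0.154 0;0 0.023 0.224 0 0 0.154 0;0 0.023 0.224 0 0 0.154 0")

```text
clock: 26.5
eef_pos: [460.3, -24.5, 120.9]
tool_rot: [-3.14, 0.0, 1.569]
force: [0.2, -0.6, 0.2]
width: 42.5
gripper_force: 0.0
```

```bash
python3 -c "
from h import *
d=grab('wrist','w10')
h=cv2.cvtColor(d['img'],cv2.COLOR_RGB2HSV)
m=cv2.inRange(h,(0,0,175),(180,70,255))
n,l,st,c=cv2.connectedComponentsWithStats(m)
for i in range(1,n):
  if st[i,4]>150: print(st[i],c[i],onz(d,*c[i],32).round(1))
print(proj(d,[456.3,-26,32]))
need((456.3,-26,-17,np.pi/2-.012))
"
```

```text
[ 401   46  111   25 2201] [456.1458428   58.08450704] [640.2  93.2  32. ]
[ 245   85   14  191 2232] [250.70295699 172.41308244] [455.9 -11.5  32. ]
[ 91 269  21  18 203] [ 99.62561576 276.68472906] [ 286.2 -130.    32. ]
[480 330  32  15 363] [498.45179063 336.53719008] [ 764.9 -221.9   32. ]
[359 334  18  15 191] [365.48167539 342.33507853] [ 593.9 -222.9   32. ]
[251.19431429 186.76814983]
t 26.6 pos [461.  -24.5 121.6] rot [-3.142  0.     1.569] w 42.9 F [-1.2  0.   0. ]
(456.3, -26, -17, 1.5587963267948965) -> [-0.0051 -0.0156  0.4619] [-0.0001  0.0001  0.0065] rows>= 4
```

>>> move_arm(rows="-0.005 -0.016 0.1 0 0 0.006 0;-0.005 -0.016 0.2 0 0 0.006 0;-0.005 -0.016 0.3 0 0 0.006 0;-0.005 -0.016 0.37 0 0 0.006 0;-0.005 -0.016 0.42 0 0 0.006 0;-0.005 -0.016 0.45 0 0 0.006 0;-0.005 -0.016 0.462 0 0 0.006 0;-0.005 -0.016 0.462 0 0 0.006 0;-0.005 -0.016 0.462 0 0 0.006 0")

```text
clock: 27.3
eef_pos: [457.0, -25.5, -16.7]
tool_rot: [3.14, -0.0, 1.56]
force: [0.5, -0.5, -0.2]
width: 42.8
gripper_force: 0.0
```

>>> move_arm(rows="0 0 0 0 0 0 1;0 0 0 0 0 0 1;0 0 0 0 0 0 1;0 0 0 0 0 0 1;0 0 0 0 0 0 1;0 0 0 0 0 0 1")

```text
clock: 27.8
eef_pos: [456.1, -25.5, -17.0]
tool_rot: [3.141, -0.0, 1.559]
force: [-1.0, 1.1, 4.1]
width: 12.1
gripper_force: 58.3
```

>>> move_arm(rows="0 0.002 -0.036 0 0 0 1;0 0.009 -0.072 0 0 0 1;0 0.021 -0.106 0 0 0 1;0 0.037 -0.138 0 0 0 1;0 0.057 -0.168 0 0 0 1;0 0.081 -0.196 0 0 0 1;0 0.108 -0.22 0 0 0 1;0 0.138 -0.24 0 0 0 1;0 0.171 -0.256 0 0 0 1;0 0.205 -0.267 0 0 0 1;0 0.24 -0.274 0 0 0 1;0 0.277 -0.277 0 0 0 1")

```text
clock: 28.8
eef_pos: [533.9, -26.2, 66.6]
tool_rot: [-3.132, -0.003, 1.558]
force: [-9.3, -0.6, 14.4]
width: 12.1
gripper_force: 61.9
```

>>> move_arm(rows="0 0.01 0 0 0 0 1;0 0.02 0 0 0 0 1;0 0.03 0 0 0 0 1;0 0.035 0 0 0 0 1;0 0.035 0 0 0 0 1;0 0.035 0 0 0 0 1")

```text
clock: 29.3
eef_pos: [538.5, -26.2, 65.8]
tool_rot: [-3.122, -0.005, 1.558]
force: [-24.0, -0.1, 26.5]
width: 12.3
gripper_force: 64.4
```

Moved 82.4 mm and it is pressing on its stop. I'll release, lift and check all three sides.

>>> move_arm(rows="0 0 0 0 0 0 0;0 0 0 0 0 0 -0.3;0 0 0 0 0 0 -0.3;0 0 0 0 0 0 -0.3;0 0 -0.08 0 0 0 -0.3;0 0 -0.18 0 0 0 -0.3;0 0 -0.28 0 0 0 -0.3;0 0 -0.4 0 0 0 -0.3;0 0 -0.52 0 0 0 -1;0 0 -0.6 0 0 0 -1;0 0 -0.6 0 0 0 -1")

```text
clock: 30.22
eef_pos: [553.6, -27.7, 251.0]
tool_rot: [3.131, 0.001, 1.559]
force: [0.4, -0.3, 0.2]
width: 85.1
gripper_force: 0.0
```

```bash
cat > goods.py <<'E'
from h import *
def goods():
    d=grab('top'); h=cv2.cvtColor(d['img'],cv2.COLOR_RGB2HSV)
    for nm,lo,hi in(('white',(0,0,170),(180,60,255)),('dark',(0,0,0),(180,130,85))):
        m=cv2.inRange(h,lo,hi); k=np.zeros_like(m); k[180:262,120:200]=m[180:262,120:200]
        n,l,s,c=cv2.connectedComponentsWithStats(k)
        for i in range(1,n):
            if s[i,4]>40:
                b=s[i]; u,v=b[0]+(b[2]-1)/2,b[1]+(b[3]-1)/2
                print(nm,b.tolist(),'box',onz(d,u,v,90)[:2].round(1),'cen',onz(d,*c[i],90)[:2].round(1))
E
python3 -c "
from goods import *
goods()
s=grab('side'); t=grab('top')
a=cv2.resize(s['img'][130:290,130:360],(552,384)); b=cv2.resize(t['img'][150:262,120:200],(274,384))
cv2.imwrite('pics/v11.png',cv2.cvtColor(cv2.resize(np.hstack([a,b]),None,fx=.95,fy=.95),cv2.COLOR_RGB2BGR))
need((564.9,348.5,150,np.pi/2))
"
```

```text
white [159, 191, 15, 15, 221] box [564.9 348.5] cen [565.4 348.9]
white [131, 220, 15, 17, 197] box [456.  443.1] cen [455.9 443.5]
dark [140, 191, 14, 15, 101] box [563.5 418.6] cen [558.2 412.6]
t 30.4 pos [549.7 -26.2 245.3] rot [-3.141 -0.     1.559] w 85.5 F [-1.   0.5  0.4]
(564.9, 348.5, 150, 1.5707963267948966) -> [1.2495 0.0366 0.3183] [-0.0001 -0.0002 -0.0072] rows>= 10
```

View pics/v11.png

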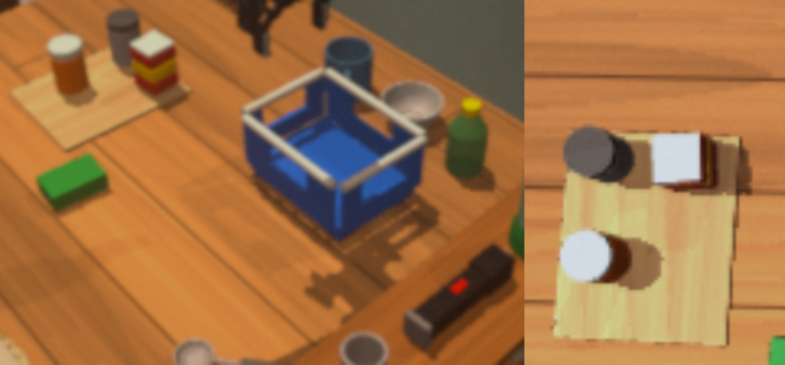

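All three sides are up, and the three goods remain on the board: tin (590,153), tier box (677,160), canister (587,256). I'll start with the tier box.

>>> move_arm(rows="0.07 0 0 0 0 0 -1;0.16 0 0 0 0 0 -1;0.26 0 0 0 0 0 -1;0.36 0.01 0 0 0 0 -1;0.48 0.02 0 0 0 0 -1;0.6 0.03 0 0 0 0 -1;0.72 0.036 0 0 0 0 -1;0.84 0.036 0 0 0 0 -1;0.94 0.036 0.05 0 0 0 -1;1.0 0.036 0.1 0 0 0 -1;1.0 0.036 0.15 0 0 0 -1")

```text
clock: 31.28
eef_pos: [562.1, 279.8, 197.2]
tool_rot: [-3.138, -0.002, 1.567]
force: [0.5, 0.7, -0.1]
width: 85.5
gripper_force: 0.0
```

>>> move_arm(rows="0.05 0 0.02 0 0 0 -1;0.13 0 0.05 0 0 0 -1;0.2 0 0.08 0 0 0 -1;0.24 0 0.1 0 0 0 -1;0.24 0 0.1 0 0 0 -1;0.24 0 0.1 0 0 0 -1;0.24 0 0.1 0 0 0 -1")

```text
clock: 31.87
eef_pos: [565.6, 343.1, 171.2]
tool_rot: [3.141, 0.001, 1.557]
force: [-0.5, -0.0, 0.4]
width: 85.4
gripper_force: 0.0
```

```bash
cat >> goods.py <<'E'
def wlook(p=None):
    d=grab('wrist'); h=cv2.cvtColor(d['img'],cv2.COLOR_RGB2HSV)
    if p: print('pred',proj(d,p).round(0))
    for nm,lo,hi in(('white',(0,0,170),(180,60,255)),('dark',(0,0,20),(180,130,90))):
        m=cv2.inRange(h,lo,hi); m[290:]=0
        n,l,s,c=cv2.connectedComponentsWithStats(m)
        for i in range(1,n):
            if s[i,4]>400:
                b=s[i]; r=cv2.minAreaRect(np.argwhere(l==i)[:,::-1].astype(np.float32))
                print(nm,b.tolist(),'rect',np.round(r[0],1),np.round(r[1],1),round(r[2],1),'->',onz(d,*r[0],90)[:2].round(1))
    return d
E
python3 -c "
from goods import *
d=wlook([564.9,348.5,90]); cv2.imwrite('pics/w12.png',cv2.cvtColor(d['img'],cv2.COLOR_RGB2BGR))
need((564.9,348.5,20,np.pi/2))
print(onz(grab('top'),139.9,196.6,90))
"
```

```text
pred [254. 182.]
white [96, 45, 63, 68, 3366] rect [127.   78.5] [67. 62.] 90.0 -> [455.8 443.3]
white [225, 152, 59, 59, 2963] rect [254.8 181.2] [53.8 56.3] 84.6 -> [565.5 349.2]
dark [467, 0, 36, 65, 999] rect [490.6  31.3] [28.2 66.4] 25.6 -> [770.  479.4]
dark [83, 234, 86, 56, 1021] rect [135.1 275.8] [ 37.6 100.6] 55.3 -> [435.4 246.3]
dark [342, 234, 88, 56, 995] rect [375.7 276.7] [102.9  38.9] 32.9 -> [694.  241.1]
t 31.9 pos [565.8 343.  171.6] rot [3.141e+00 1.000e-03 1.556e+00] w 85.6 F [ 0.5  0.  -0.6]
(564.9, 348.5, 20, 1.5707963267948966) -> [ 0.0188 -0.0038  0.5052] [ 0.0007  0.0006 -0.0093] rows>= 4
[568.02330772 442.63489947  90.        ]
```

View pics/w12.png

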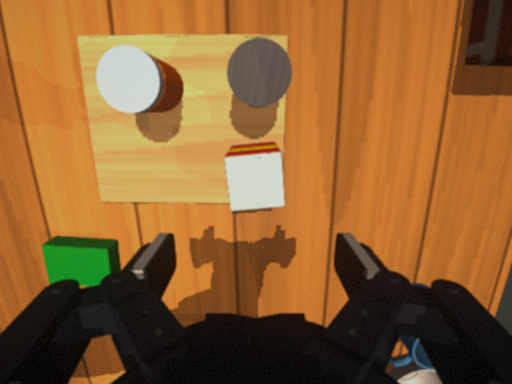

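The wrist view shows the tier box lid at (255,181), turned about 5°, the tin at (259,73) and the canister at (128,78).

```bash
python3 -c "
from goods import *
need((565.5,349.2,12,1.66))"
```

```text
t 32.0 pos [565.8 343.2 171.7] rot [3.14  0.    1.556] w 85.3 F [1.3 0.2 0.4]
(565.5, 349.2, 12, 1.66) -> [ 0.0203 -0.0019  0.5324] [ 0.0007  0.0003 -0.0661] rows>= 4
```

>>> move_arm(rows="0.01 0 0.06 0 0 -0.03 -1;0.02 -0.002 0.16 0 0 -0.066 -1;0.02 -0.002 0.27 0 0 -0.066 -1;0.02 -0.002 0.37 0 0 -0.066 -1;0.02 -0.002 0.45 0 0 -0.066 -1;0.02 -0.002 0.5 0 0 -0.066 -1;0.02 -0.002 0.53 0 0 -0.066 -1;0.02 -0.002 0.53 0 0 -0.066 -1;0.02 -0.002 0.53 0 0 -0.066 -1")

```text
clock: 32.72
eef_pos: [565.4, 351.0, 12.8]
tool_rot: [3.14, -0.0, 1.662]
force: [0.8, 0.1, 0.1]
width: 85.6
gripper_force: 0.0
```

>>> move_arm(rows="0 0 0 0 0 0 1;0 0 0 0 0 0 1;0 0 0 0 0 0 1;0 0 0 0 0 0 1;0 0 0 0 0 0 1;0 0 0 0 0 0 1;0 0 -0.08 0 0 0 1;0 0 -0.2 0 0 0 1;0 0 -0.32 0 0 0 1;0 0 -0.44 0 0 0 1;0 0 -0.5 0 0 0 1;0 0 -0.5 0 0 0 1")

```text
clock: 33.72
eef_pos: [567.4, 352.1, 167.2]
tool_rot: [3.133, -0.004, 1.663]
force: [0.6, 0.3, -1.6]
width: 53.5
gripper_force: 58.0
```

```bash
python3 -c "
from goods import *
need((619.6,-90,165,1.559),(619.6,-90,41,1.559))"
```

```text
t 33.7 pos [567.4 352.1 167.2] rot [ 3.133 -0.004  1.663] w 53.5 F [ 0.6  0.3 -1.6]
(619.6, -90, 165, 1.559) -> [-1.4835  0.038   0.0022] [ 0.005  -0.0026  0.066 ] rows>= 11
(619.6, -90, 41, 1.559) -> [-1.485   0.0346  0.4155] [ 0.005  -0.0026  0.066 ] rows>= 12
```

>>> move_arm(rows="-0.05 0 0 0 0 0.01 1;-0.14 0 0 0 0 0.03 1;-0.24 0.01 0 0 0 0.05 1;-0.35 0.01 0 0 0 0.066 1;-0.46 0.02 0 0 0 0.066 1;-0.57 0.02 0 0 0 0.066 1;-0.68 0.03 0 0 0 0.066 1;-0.79 0.03 0 0 0 0.066 1;-0.9 0.038 0 0 0 0.066 1;-1 0.038 0 0 0 0.066 1;-1 0.038 0 0 0 0.066 1")

```text
clock: 34.63
eef_pos: [601.6, 42.5, 160.7]
tool_rot: [-3.139, 0.007, 1.547]
force: [0.1, -2.1, -0.6]
width: 53.3
gripper_force: 57.9
```

```bash
python3 -c "
from goods import *
need((619.6,-90,160,1.559),(619.6,-90,42,1.559))"
```

```text
t 34.6 pos [601.6  42.5 160.7] rot [-3.139  0.007  1.547] w 53.3 F [ 0.1 -2.1 -0.6]
(619.6, -90, 160, 1.559) -> [-0.44    0.0705  0.0054] [-0.0014  0.0046 -0.0077] rows>= 4
(619.6, -90, 42, 1.559) -> [-0.4372  0.0713  0.3988] [-0.0014  0.0046 -0.0077] rows>= 5
```

>>> move_arm(rows="-0.07 0.01 -0.01 0 0 -0.008 1;-0.16 0.03 -0.01 0 0 -0.008 1;-0.26 0.05 -0.01 0 0 -0.008 1;-0.36 0.07 0 0 0 -0.008 1;-0.43 0.07 0 0 0 -0.008 1;-0.44 0.07 0 0 0 -0.008 1;-0.44 0.07 0 0 0 -0.008 1;-0.44 0.07 0 0 0 -0.008 1")

```text
clock: 35.3
eef_pos: [621.3, -78.1, 160.2]
tool_rot: [-3.138, -0.001, 1.571]
force: [-0.0, 0.8, -2.0]
width: 53.7
gripper_force: 57.9
```

```bash
python3 -c "
from goods import *
need((619.6,-90,42,1.559))"
```

```text
t 35.3 pos [621.3 -78.1 160.2] rot [-3.138e+00 -1.000e-03  1.571e+00] w 53.7 F [-0.   0.8 -2. ]
(619.6, -90, 42, 1.559) -> [-0.0403 -0.0043  0.394 ] [-0.002  -0.0009  0.0075] rows>= 3
```

>>> move_arm(rows="-0.04 -0.004 0.02 0 0 0.007 1;-0.04 -0.004 0.1 0 0 0.007 1;-0.04 -0.004 0.18 0 0 0.007 1;-0.04 -0.004 0.26 0 0 0.007 1;-0.04 -0.004 0.32 0 0 0.007 1;-0.04 -0.004 0.36 0 0 0.007 1;-0.04 -0.004 0.38 0 0 0.007 1;-0.04 -0.004 0.393 0 0 0.007 1;-0.04 -0.004 0.393 0 0 0.007 1;-0.04 -0.004 0.393 0 0 0.007 1")

```text
clock: 36.13
eef_pos: [622.2, -90.9, 44.7]
tool_rot: [3.14, 0.0, 1.561]
force: [0.2, -0.3, -0.9]
width: 53.7
gripper_force: 57.9
```

>>> move_arm(rows="-0.001 -0.005 0.006 0 0 0 1;-0.001 -0.005 0.011 0 0 0 1;-0.001 -0.005 0.011 0 0 0 1;-0.001 -0.005 0.011 0 0 0 0.2;-0.001 -0.005 0.011 0 0 0 -0.8;-0.001 -0.005 0.011 0 0 0 -0.8;-0.001 -0.005 0.011 0 0 0 -0.8;-0.001 -0.005 -0.08 0 0 0 -0.8;-0.001 -0.005 -0.18 0 0 0 -0.8;-0.001 -0.005 -0.3 0 0 0 -0.8;-0.001 -0.005 -0.4 0 0 0 -1;-0.001 -0.005 -0.42 0 0 0 -1")

```text
clock: 37.13
eef_pos: [623.1, -92.5, 175.3]
tool_rot: [3.133, 0.002, 1.56]
force: [0.1, -0.4, -0.2]
width: 85.3
gripper_force: 0.0
```

```bash
python3 -c "
from goods import *
wlook([619.6,-90,118]); goods(); print(onz(grab('top'),139.9,196.6,90))
need((456,443,170,1.57))"
```

```text
pred [251. 192.]
white [133, 0, 35, 230, 3105] rect [150.  114.2] [230.6  15.8] 85.0 -> [529.3 -23.4]
white [172, 0, 193, 245, 5034] rect [315.4 156.7] [135.8 307.2] 37.7 -> [681.2 -64.3]
white [387, 44, 89, 95, 4359] rect [431.  91.] [94. 88.] 90.0 -> [784.3  -5.1]
white [220, 167, 63, 59, 3582] rect [251. 196.] [58. 62.] 90.0 -> [ 619.7 -102.5]
dark [153, 0, 34, 220, 1053] rect [171.8 108.8] [219.7  22.3] 86.0 -> [549.6 -19. ]
dark [371, 0, 64, 16, 542] rect [402.3   4.8] [13.6 64.1] 82.9 -> [749.3  64.2]
dark [407, 48, 58, 20, 557] rect [436.1  56.1] [56.8 17.5] 5.7 -> [784.7  24.4]
dark [432, 93, 80, 197, 4592] rect [471.5 191. ] [196.  79.] 90.0 -> [ 843.2 -100.6]
dark [364, 177, 27, 48, 533] rect [377.3 202.8] [45.8 24.7] 67.6 -> [ 746.2 -111.6]
dark [88, 234, 87, 56, 1645] rect [141.3 276.8] [45.4 99. ] 53.5 -> [ 499.  -193.1]
dark [335, 234, 85, 56, 1681] rect [370.6 273.7] [97.9 41.5] 32.7 -> [ 749.  -193.7]
dark [38, 247, 49, 43, 474] rect [ 53.2 278. ] [63.1 28.7] 42.9 -> [ 399.  -194.9]
white [131, 220, 15, 17, 198] box [456.  443.1] cen [456.  443.4]
dark [140, 191, 14, 15, 100] box [563.5 418.6] cen [558.4 412.7]
[568.02330772 442.63489947  90.        ]
t 37.3 pos [620.  -90.7 169.9] rot [ 3.141 -0.     1.561] w 85.5 F [-0.   0.1 -0.6]
(456, 443, 170, 1.57) -> [ 1.7735e+00 -5.6450e-01  2.0000e-04] [ 0.0003 -0.0003 -0.0059] rows>= 14
```

>>> move_arm(rows="0.06 -0.02 0 0 0 0 -1;0.15 -0.05 0 0 0 0 -1;0.25 -0.08 0 0 0 0 -1;0.36 -0.11 0 0 0 0 -1;0.47 -0.15 0 0 0 0 -1;0.58 -0.19 0 0 0 0 -1;0.69 -0.22 0 0 0 0 -1;0.8 -0.26 0 0 0 0 -1;0.9 -0.29 0 0 0 0 -1;0.96 -0.31 0 0 0 0 -1;0.96 -0.31 0 0 0 0 -1")

```text
clock: 38.2
eef_pos: [526.3, 204.0, 167.0]
tool_rot: [-3.136, -0.001, 1.569]
force: [-0.2, 0.4, -0.4]
width: 85.3
gripper_force: 0.0
```

>>> move_arm(rows="0.06 -0.02 0 0 0 0 -1;0.15 -0.05 0 0 0 0 -1;0.25 -0.08 0 0 0 0 -1;0.36 -0.11 0 0 0 0 -1;0.47 -0.15 0 0 0 0 -1;0.58 -0.18 0 0 0 0 -1;0.68 -0.21 0 0 0 0 -1;0.76 -0.24 0 0 0 0 -1;0.81 -0.254 0 0 0 0 -1;0.81 -0.254 0 0 0 0 -1;0.81 -0.254 0 0 0 0 -1")

```text
clock: 39.12
eef_pos: [455.7, 440.8, 168.1]
tool_rot: [-3.14, 0.003, 1.561]
force: [-0.0, -1.4, 0.5]
width: 85.7
gripper_force: 0.0
```

```bash
python3 -c "
from goods import *
wlook([456,443,90])
need((456,443,12,1.57))"
```

```text
pred [256. 186.]
white [226, 158, 60, 57, 2663] rect [255.5 186. ] [59. 56.] 0.0 -> [456.  442.9]
dark [326, 148, 79, 61, 3020] rect [364.  175.5] [79.2 56.3] 26.6 -> [558.  452.1]
dark [90, 234, 79, 56, 916] rect [138.5 274. ] [36.6 95.4] 52.6 -> [331.2 347.4]
dark [340, 234, 80, 56, 998] rect [369.9 273.6] [96.1 37.1] 38.4 -> [575.9 345.5]
t 39.2 pos [456.6 439.5 168.6] rot [-3.141e+00  3.000e-03  1.559e+00] w 85.3 F [ 0.5 -0.7 -0.6]
(456, 443, 12, 1.57) -> [ 0.0132 -0.0017  0.522 ] [-0.0005  0.0019 -0.007 ] rows>= 4
```

>>> move_arm(rows="0.013 -0.002 0.06 0 0 0 -1;0.013 -0.002 0.16 0 0 0 -1;0.013 -0.002 0.27 0 0 0 -1;0.013 -0.002 0.37 0 0 0 -1;0.013 -0.002 0.45 0 0 0 -1;0.013 -0.002 0.5 0 0 0 -1;0.013 -0.002 0.522 0 0 0 -1;0.013 -0.002 0.522 0 0 0 -1;0.013 -0.002 0.522 0 0 0 -1")

```text
clock: 39.92
eef_pos: [456.9, 445.1, 14.2]
tool_rot: [3.14, -0.0, 1.559]
force: [0.2, -0.4, 1.3]
width: 85.5
gripper_force: 0.0
```

>>> move_arm(rows="0 0 0 0 0 0 1;0 0 0 0 0 0 1;0 0 0 0 0 0 1;0 0 0 0 0 0 1;0 0 0 0 0 0 1;0 0 0 0 0 0 1;0 0 -0.08 0 0 0 1;0 0 -0.2 0 0 0 1;0 0 -0.32 0 0 0 1;0 0 -0.44 0 0 0 1;0 0 -0.5 0 0 0 1;0 0 -0.5 0 0 0 1")

```text
clock: 40.92
eef_pos: [458.5, 447.2, 168.8]
tool_rot: [3.135, -0.006, 1.561]
force: [-0.1, -0.1, -1.2]
width: 54.3
gripper_force: 63.6
```

```bash
python3 -c "
from goods import *
need((620.3,-28,170,1.559))"
```

```text
t 40.9 pos [458.5 447.2 168.8] rot [ 3.135 -0.006  1.561] w 54.3 F [-0.1 -0.1 -1.2]
(620.3, -28, 170, 1.559) -> [-1.5784  0.5553 -0.0103] [ 0.0043 -0.004   0.0011] rows>= 13
```

>>> move_arm(rows="-0.06 0.02 0 0 0 0 1;-0.15 0.05 0 0 0 0 1;-0.25 0.09 0 0 0 0 1;-0.35 0.12 0 0 0 0 1;-0.46 0.16 0 0 0 0 1;-0.57 0.2 0 0 0 0 1;-0.68 0.24 0 0 0 0 1;-0.78 0.28 0 0 0 0 1;-0.85 0.3 0 0 0 0 1;-0.88 0.31 0 0 0 0 1;-0.88 0.31 0 0 0 0 1;-0.88 0.31 0 0 0 0 1")

```text
clock: 41.92
eef_pos: [545.2, 181.8, 162.6]
tool_rot: [-3.14, -0.001, 1.561]
force: [0.2, 0.9, -1.4]
width: 53.7
gripper_force: 63.6
```

```bash
python3 -c "
from goods import *
need((620.3,-26,170,1.559))"
```

```text
t 41.9 pos [545.2 181.8 162.6] rot [-3.140e+00 -1.000e-03  1.561e+00] w 53.7 F [ 0.2  0.9 -1.4]
(620.3, -26, 170, 1.559) -> [-0.6901  0.2571 -0.0256] [-0.0011 -0.0006  0.0011] rows>= 6
```

>>> move_arm(rows="-0.06 0.02 -0.026 0 0 0 1;-0.15 0.05 -0.026 0 0 0 1;-0.25 0.09 -0.026 0 0 0 1;-0.35 0.13 -0.026 0 0 0 1;-0.46 0.17 -0.026 0 0 0 1;-0.57 0.21 -0.026 0 0 0 1;-0.65 0.24 -0.026 0 0 0 1;-0.69 0.257 -0.026 0 0 0 1;-0.69 0.257 -0.026 0 0 0 1;-0.69 0.257 -0.026 0 0 0 1")

```text
clock: 42.75
eef_pos: [620.8, -24.5, 170.4]
tool_rot: [-3.14, -0.002, 1.562]
force: [0.4, 0.4, -1.2]
width: 54.1
gripper_force: 63.6
```

```bash
python3 -c "
from goods import *
need((620.3,-26,42,1.559))"
```

```text
t 42.8 pos [620.8 -24.5 170.4] rot [-3.140e+00 -2.000e-03  1.562e+00] w 54.1 F [ 0.4  0.4 -1.2]
(620.3, -26, 42, 1.559) -> [-0.0058 -0.0009  0.428 ] [-0.0009 -0.0013  0.0022] rows>= 4
```

>>> move_arm(rows="-0.005 -0.001 0.06 0 0 0 1;-0.005 -0.001 0.15 0 0 0 1;-0.005 -0.001 0.24 0 0 0 1;-0.005 -0.001 0.32 0 0 0 1;-0.005 -0.001 0.37 0 0 0 1;-0.005 -0.001 0.4 0 0 0 1;-0.005 -0.001 0.42 0 0 0 1;-0.005 -0.001 0.428 0 0 0 1;-0.005 -0.001 0.428 0 0 0 1;-0.005 -0.001 0.428 0 0 0 1")

```text
clock: 43.58
eef_pos: [621.4, -27.4, 43.6]
tool_rot: [3.14, -0.001, 1.562]
force: [1.1, 0.5, -1.6]
width: 54.0
gripper_force: 63.9
```

>>> move_arm(rows="0 0 0.004 0 0 0 1;0 0 0.006 0 0 0 1;0 0 0.006 0 0 0 1;0 0 0.006 0 0 0 0.2;0 0 0.006 0 0 0 -0.8;0 0 0.006 0 0 0 -0.8;0 0 0.006 0 0 0 -0.8;0 0 -0.08 0 0 0 -0.8;0 0 -0.18 0 0 0 -0.8;0 0 -0.3 0 0 0 -0.8;0 0 -0.4 0 0 0 -1;0 0 -0.42 0 0 0 -1")

```text
clock: 44.58
eef_pos: [623.8, -29.9, 174.0]
tool_rot: [3.133, 0.001, 1.56]
force: [0.9, -0.5, 1.4]
width: 84.8
gripper_force: 0.0
```

```bash
python3 -c "
from goods import *
wlook([620.3,-28,118]); goods()
need((568,442,170,1.57))"
```

```text
pred [250. 193.]
white [150, 54, 198, 16, 2854] rect [248.5  61.5] [ 15. 197.] 90.0 -> [620.2  81.9]
white [326, 71, 34, 219, 2618] rect [342.4 180.2] [ 14.6 219.5] 5.2 -> [709.1 -24.7]
white [139, 78, 30, 158, 2109] rect [153.9 155.9] [157.9  15.1] 84.1 -> [530.    1.4]
white [380, 106, 86, 87, 4362] rect [422.3 149.3] [78.5 91.9] 45.0 -> [784.    4.8]
white [220, 165, 64, 63, 3190] rect [251.5 196. ] [62. 63.] 90.0 -> [621.  -39.4]
white [222, 235, 60, 50, 2402] rect [251.5 259.5] [59. 49.] 0.0 -> [ 619.9 -109.6]
dark [366, 0, 80, 80, 2500] rect [396.1  35.4] [70.9 81.2] 73.6 -> [746.6 102.7]
dark [418, 0, 71, 53, 2562] rect [453.  26.] [52. 70.] 90.0 -> [796.5 111.3]
dark [168, 72, 165, 8, 405] rect [250.   75.5] [164.   7.] -0.0 -> [621.3  70.5]
dark [85, 82, 105, 208, 3120] rect [161.  198.4] [ 84.1 221. ] 19.2 -> [532.1 -40.7]
dark [431, 94, 81, 196, 4526] rect [471.  191.5] [195.  80.] 90.0 -> [842.5 -38.1]
dark [335, 223, 87, 67, 2453] rect [378. 256.] [86. 66.] 0.0 -> [ 754.4 -108.5]
dark [140, 191, 14, 15, 100] box [563.5 418.6] cen [558.4 412.7]
t 44.7 pos [621.9 -28.9 170.4] rot [3.138 0.    1.561] w 85.6 F [0.3 0.7 0.6]
(568, 442, 170, 1.57) -> [ 1.5676e+00 -1.9570e-01  6.0000e-04] [ 0.0024  0.     -0.006 ] rows>= 12
```

>>> move_arm(rows="0.06 -0.01 0 0 0 0 -1;0.15 -0.02 0 0 0 0 -1;0.25 -0.03 0 0 0 0 -1;0.36 -0.04 0 0 0 0 -1;0.47 -0.06 0 0 0 0 -1;0.58 -0.07 0 0 0 0 -1;0.69 -0.09 0 0 0 0 -1;0.8 -0.1 0 0 0 0 -1;0.86 -0.11 0 0 0 0 -1;0.88 -0.11 0 0 0 0 -1;0.88 -0.11 0 0 0 0 -1")

```text
clock: 45.6
eef_pos: [588.9, 237.6, 166.6]
tool_rot: [-3.139, 0.001, 1.564]
force: [0.5, -0.2, -0.5]
width: 85.3
gripper_force: 0.0
```

>>> move_arm(rows="0.06 -0.01 0 0 0 0 -1;0.15 -0.02 0 0 0 0 -1;0.25 -0.03 0 0 0 0 -1;0.35 -0.04 0 0 0 0 -1;0.45 -0.06 0 0 0 0 -1;0.55 -0.07 0 0 0 0 -1;0.63 -0.08 0 0 0 0 -1;0.68 -0.085 0 0 0 0 -1;0.68 -0.085 0 0 0 0 -1;0.68 -0.085 0 0 0 0 -1")

```text
clock: 46.43
eef_pos: [567.6, 437.5, 167.7]
tool_rot: [-3.141, 0.003, 1.559]
force: [-0.1, -0.4, 0.9]
width: 85.7
gripper_force: 0.0
```

```bash
python3 -c "
from goods import *
d=wlook([568,442,90]); 
h=cv2.cvtColor(d['img'],cv2.COLOR_RGB2HSV); m=cv2.inRange(h,(0,0,20),(180,110,120)); m[235:]=0
n,l,s,c=cv2.connectedComponentsWithStats(m)
for i in range(1,n):
  if s[i,4]>400: print(s[i],c[i],onz(d,*c[i],90).round(1))
cv2.imwrite('pics/w13.png',cv2.cvtColor(d['img'],cv2.COLOR_RGB2BGR))
need((568,442,12,1.57))"
```

```text
pred [255. 184.]
dark [454, 0, 58, 149, 2013] rect [481.5  71.7] [ 26.4 152.8] 12.6 -> [766.1 540.8]
dark [235, 144, 52, 63, 1289] rect [264.6 171.8] [60.5 39.4] 57.5 -> [576.7 453.4]
dark [86, 234, 83, 56, 999] rect [137.3 275.4] [39.3 98.6] 53.5 -> [441.8 343.1]
dark [340, 234, 80, 56, 922] rect [370.6 273.2] [95.5 35.4] 38.4 -> [688.3 342.7]
[ 455    0   54  149 1557] [485.04560051  72.88696211] [769.5 539.9  90. ]
[ 230  142   58   67 2956] [257.78484438 175.91576455] [570.3 449.6  90. ]
t 46.5 pos [568.2 436.4 168.1] rot [3.142e+00 3.000e-03 1.557e+00] w 85.2 F [ 0.3 -0.6 -0.5]
(568, 442, 12, 1.57) -> [ 0.0203 -0.0008  0.5204] [ 0.      0.0018 -0.0082] rows>= 4
```

View pics/w13.png

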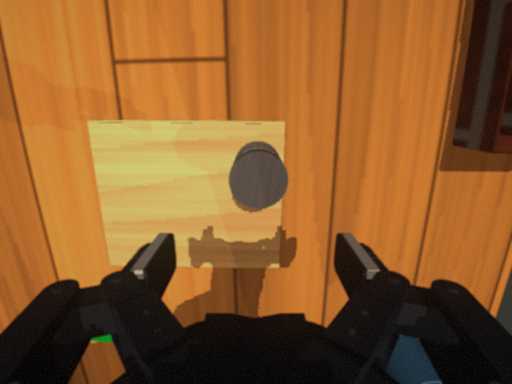

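The tin lid is centred at (258,181), about 3 px from the prediction, so the target becomes (570.5, 445).

>>> move_arm(rows="0.03 0.007 0.06 0 0 0 -1;0.03 0.007 0.16 0 0 0 -1;0.03 0.007 0.27 0 0 0 -1;0.03 0.007 0.37 0 0 0 -1;0.03 0.007 0.45 0 0 0 -1;0.03 0.007 0.5 0 0 0 -1;0.03 0.007 0.522 0 0 0 -1;0.03 0.007 0.522 0 0 0 -1;0.03 0.007 0.522 0 0 0 -1")

```text
clock: 47.23
eef_pos: [570.5, 448.2, 13.3]
tool_rot: [3.14, -0.0, 1.559]
force: [0.7, -0.1, 0.7]
width: 85.3
gripper_force: 0.0
```

>>> move_arm(rows="0 0 0 0 0 0 1;0 0 0 0 0 0 1;0 0 0 0 0 0 1;0 0 0 0 0 0 1;0 0 0 0 0 0 1;0 0 0 0 0 0 1;0 0 -0.08 0 0 0 1;0 0 -0.2 0 0 0 1;0 0 -0.32 0 0 0 1;0 0 -0.44 0 0 0 1;0 0 -0.5 0 0 0 1;0 0 -0.5 0 0 0 1")

```text
clock: 48.23
eef_pos: [572.0, 450.2, 168.0]
tool_rot: [3.134, -0.005, 1.561]
force: [0.8, -0.5, -2.1]
width: 53.7
gripper_force: 63.8
```

```bash
python3 -c "
from goods import *
need((621,35,170,1.559))"
```

```text
t 48.2 pos [572.  450.2 168. ] rot [ 3.134 -0.005  1.561] w 53.7 F [ 0.8 -0.5 -2.1]
(621, 35, 170, 1.559) -> [-1.3822  0.177  -0.0125] [ 0.0048 -0.0033  0.0013] rows>= 11
```

>>> move_arm(rows="-0.06 0.01 0 0 0 0 1;-0.15 0.02 0 0 0 0 1;-0.25 0.03 0 0 0 0 1;-0.35 0.045 0 0 0 0 1;-0.46 0.06 0 0 0 0 1;-0.57 0.075 0 0 0 0 1;-0.65 0.085 0 0 0 0 1;-0.7 0.09 0 0 0 0 1;-0.72 0.09 0 0 0 0 1;-0.72 0.09 0 0 0 0 1;-0.72 0.09 0 0 0 0 1")

```text
clock: 49.15
eef_pos: [593.3, 234.8, 161.5]
tool_rot: [-3.14, -0.002, 1.562]
force: [-0.5, 1.1, -1.8]
width: 53.8
gripper_force: 63.8
```

```bash
python3 -c "
from goods import *
need((621,37,170,1.559))"
```

```text
t 49.1 pos [593.3 234.8 161.5] rot [-3.140e+00 -2.000e-03  1.562e+00] w 53.8 F [-0.5  1.1 -1.8]
(621, 37, 170, 1.559) -> [-0.6586  0.0978 -0.0296] [-0.0008 -0.001   0.0021] rows>= 5
```

>>> move_arm(rows="-0.06 0.01 -0.03 0 0 0 1;-0.15 0.02 -0.03 0 0 0 1;-0.25 0.04 -0.03 0 0 0 1;-0.35 0.06 -0.03 0 0 0 1;-0.45 0.08 -0.03 0 0 0 1;-0.55 0.09 -0.03 0 0 0 1;-0.62 0.098 -0.03 0 0 0 1;-0.658 0.098 -0.03 0 0 0 1;-0.658 0.098 -0.03 0 0 0 1;-0.658 0.098 -0.03 0 0 0 1")

```text
clock: 49.98
eef_pos: [621.3, 37.0, 170.9]
tool_rot: [-3.141, -0.002, 1.562]
force: [0.3, -0.4, -2.6]
width: 53.8
gripper_force: 63.8
```

```bash
python3 -c "
from goods import *
need((621,37,41,1.559))"
```

```text
t 50.0 pos [621.3  37.  170.9] rot [-3.141e+00 -2.000e-03  1.562e+00] w 53.8 F [ 0.3 -0.4 -2.6]
(621, 37, 41, 1.559) -> [-0.001 -0.001  0.433] [-0.0003 -0.0012  0.0019] rows>= 4
```

>>> move_arm(rows="-0.001 -0.001 0.06 0 0 0 1;-0.001 -0.001 0.15 0 0 0 1;-0.001 -0.001 0.24 0 0 0 1;-0.001 -0.001 0.32 0 0 0 1;-0.001 -0.001 0.37 0 0 0 1;-0.001 -0.001 0.4 0 0 0 1;-0.001 -0.001 0.42 0 0 0 1;-0.001 -0.001 0.434 0 0 0 1;-0.001 -0.001 0.434 0 0 0 1;-0.001 -0.001 0.434 0 0 0 1")

```text
clock: 50.82
eef_pos: [622.0, 36.0, 42.1]
tool_rot: [3.14, -0.001, 1.562]
force: [-0.8, 1.4, 2.2]
width: 54.0
gripper_force: 64.2
```

>>> move_arm(rows="0 0 0.004 0 0 0 1;0 0 0.004 0 0 0 1;0 0 0.004 0 0 0 1;0 0 0.004 0 0 0 0.2;0 0 0.004 0 0 0 -0.8;0 0 0.004 0 0 0 -0.8;0 0 0.004 0 0 0 -0.8;0 0 -0.08 0 0 0 -0.8;0 0 -0.18 0 0 0 -0.8;0 0 -0.3 0 0 0 -0.8;0 0 -0.45 0 0 0 -1;0 0 -0.6 0 0 0 -1")

```text
clock: 51.82
eef_pos: [620.5, 34.4, 215.6]
tool_rot: [-3.141, 0.001, 1.56]
force: [0.4, -0.3, -0.4]
width: 85.4
gripper_force: 0.0
```

>>> move_arm(rows="0.1 -0.1 0 0 0 0 -1;0.2 -0.2 0 0 0 0 -1;0.3 -0.3 0 0 0 0 -1;0.4 -0.4 0 0 0 0 -1;0.5 -0.4 0 0 0 0 -1;0.6 -0.4 0 0 0 0 -1;0.6 -0.4 0 0 0 0 -1;0.6 -0.4 0 0 0 0 -1")

```text
clock: 52.48
eef_pos: [502.5, 218.0, 213.9]
tool_rot: [3.142, -0.0, 1.565]
force: [-0.8, -0.8, 0.3]
width: 86.2
gripper_force: 0.0
```

```bash
python3 -c "
from goods import *
s=grab('side'); t=grab('top')
a=cv2.resize(s['img'][130:330,190:380],(365,384)); b=cv2.resize(t['img'][140:290,205:405],(420,315)); b=cv2.copyMakeBorder(b,0,69,0,0,cv2.BORDER_CONSTANT)
cv2.imwrite('pics/v14.png',cv2.cvtColor(np.hstack([a,b]),cv2.COLOR_RGB2BGR))
for y in(-92,-28,35): print(proj(t,[620,y,118]).round(0))
"
```

```text
[290. 184.]
[272. 184.]
[254. 183.]
```

View pics/v14.png

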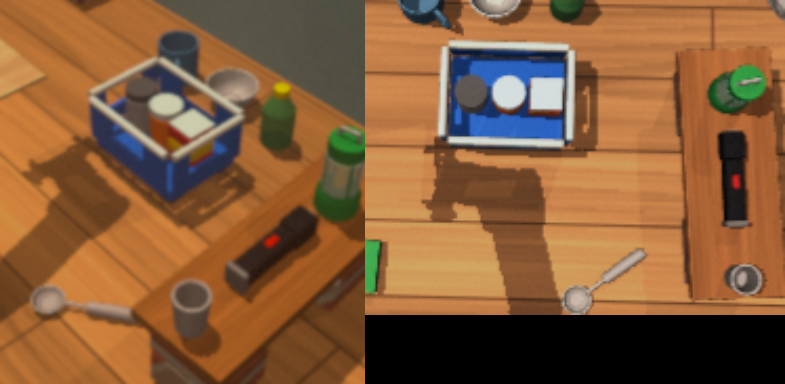

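The tin (471,92), canister (509,94) and tier box (546,96) stand side by side in the crate. The sides are up, and the lantern and torch are on the plank. I'll hand in.

```bash
python3 -c "
from cell import *
print(finish_job())"
```

```text
the job is handed in; nothing more can be done
None
```

The job is handed in, and the last pictures show it complete: lantern upright and torch on the shelf, all three crate sides up, and the tier box, canister and tin (no jar was present) upright in the crate; `finish_job()` gave no verdict back.

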